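# Set the second tier of a kiln load

### The arm

A 6-joint arm with a two-finger parallel gripper is mounted at the origin on the work surface. World frame = base frame: x ahead of the robot, y to its left, z up, the work surface at z = 0. Lengths are in m, angles in rad, forces in N, time in s.
With the tool pointing down it reaches from about 0.35 to 0.975 m from the base axis. Payload 4.9 kg.
Tool frame: the origin (TCP) lies between the finger pads; the fingertips stand 19 mm ahead of it and the grasp point (between the pads) is the TCP; z points along the fingers, y is the direction in which the jaws open and shut (so a half turn about z gives the same grasp; the last joint's range is limited). The gripper opens to 85 mm and grips with 20 to 120 N. Pads are 22 mm wide; open, the fingers measure 114 mm over their backs; the gripper's body (76 mm by 85 mm) begins 54 mm behind the grasp point. The pads swing forward as they close: fully open they stand 13 mm farther back than shut.
Start: joints at [-1.361, 0.053, 1.613, -0, 1.476, -0.119], TCP at [0.202, -0.592, 0.225] pointing down, gripper open.
Joint ranges: [-3.01, 3.01], [-1.01, 2.22], [0.06, 2.58], [-1.02, 4.17], [0.09, 2.62], [-3.14, 3.14]. Speed limits (rad/s): [2.57, 2.57, 3.14, 3.14, 3.14, 3.14].

### API

Orientations are given as a unit quaternion [w, x, y, z].
In Python, from plant import state, grab_frame, calibration, job_done gives the robot as it stands. The module is installed in compiled form; this text tells all that it offers.
- The arm moves only by the tool servo_tool, never from a script. Its argument "deltas" is a list that holds one entry, the list of rows, each a list of 5 numbers: the finger opening in mm, from 0 to 85.4, then the shift along the world's x, y, z in mm, then the turn about the world's z in units of 6 degrees (1.0 is 6 degrees). A call has 1 to 5 rows; each row is the pose to reach, as a shift and turn from the pose commanded when the call began; what a row does not reach only later rows make up. A row lasts 1/8 s, in which the tool goes at most 62.5 mm and 10.7 degrees, less where a joint would pass 70% of its speed; a pose out of reach is approached as far as the arm can. A call with a gripper value outside its range is refused whole. The fingers move at their own pace and stop on an object; the grip force is fixed at half the most. Time passes only in rows, so rows that repeat a pose let the fingers close. It gives the time, the measured TCP pose, the force and the opening at its end, in the units of the state.
- state(): the state, without advancing time (a new reading comes with each control period).
- grab_frame(name): name is "scene" or "top" or "wrist"; returns the picture (480x640x3 uint8, red, green, blue); there is no depth.
- calibration(name): a dict with "intrinsics" (3x3 intrinsics, pixels), "world_from_camera" (4x4, takes a point from camera to world coordinates). Camera axes: x right, y down, z forward; pixel columns grow to the right and rows downward; lengths in m; the calibration is good to about 2 mm. A picture is of the moment at which its call begins: read the wrist's pose just before it. calibration takes no time and is no camera call; for the wrist camera it gives the pose at the moment of the call.
- job_done(): hands the job in, once; it reports no verdict.
The state is a dict: "time": time; "joint_pos": joint angles; "joint_vel": joint speeds; "joint_efforts": joint torques, N m; "tool_pos": TCP position; "tool_rot": TCP orientation; "contact_force": force on the tool from outside, world axes, zero at the start; "ft_torque": the same for the moment, N m; "gripper_width": opening from 0.0 (shut) to 1.0 (fully open).
Only numpy, scipy, OpenCV 4.12 (cv2) and the standard library are available. Lean on these libraries where they do the work, as an engineer would, in place of code of your own. Each camera call takes 0.05 s, during which the arm holds its last target.

### The job

Build the second tier on the dark kiln slab without shifting the dish that already stands there: stand the tall square post in the middle of the square tile and the tube post in the middle of the round tile, and lay the long flat bar centrally across the tops of both, bridging the dish. Stand the cup upright on the bar right above the square post. Put the cone stand upright on the slab straight in front of the tube post (the side facing the robot), about midway between the round tile and the slab's front edge and lengthwise along that edge.

Things in the scene. Friction and masses are not known exactly. Their poses are not given: they have to be found in the camera images.
- slab: Fixed dark grey kiln slab lying on the table, 190 (its x) by 320 (its y) by 16 mm thick; origin at the centre of its underside, z up. Its -x edge is the front edge, facing the robot; its y runs along the front edge (slab yaw within 0.3 rad).
- square_tile: Fixed buff square tile 56 x 56 x 5 mm lying on the slab; origin at the centre of its underside (16 mm above the table; tile top 21 mm above the table), axes parallel to the slab's. The two tiles lie 190 mm apart along the slab's y, both 20 mm behind (+x of) the slab's centre; which is on the left varies.
- round_tile: Fixed buff round tile, 58 mm diameter, 5 mm thick, lying on the slab at the other end; origin at the centre of its underside, axes parallel to the slab's. Its front rim is 86 mm behind the slab's front edge.
- dish: Loose white glazed bowl, 84 mm across the rim and 34 mm high, standing on the slab midway between the two tiles; must stay where it is. Origin at the centre of its underside.
- square_post_c (a point): Centre (half-way up) of the tall square kiln post: loose buff block 32 x 32 mm, 80 mm tall, about 0.16 kg, standing upright; x and y are normal to its side faces, z up. (A like post only 45 mm tall stands nearby and is not used.)
- tube_post_c (a point): Centre (half-way up) of the tube post: loose buff upright tube, 36 mm outside and 20 mm inside diameter, 80 mm tall, about 0.11 kg; z up along its axis.
- bar_c (a point): Centre of the long flat buff bar, loose, lying flat on the table: 56 mm wide (its x), 260 mm long (its y), 15 mm thick (z), about 0.35 kg.
- cup_c (a point): Centre (half-way up) of the small white handleless cup: loose, standing mouth up, 56 mm tall, 38 mm diameter at the foot, 48 mm at the rim, 45 mm at half height, about 0.09 kg; z up.
- cone_stand_c (a point): Centre (half-way up, 25 mm above its underside) of the cone stand: loose terracotta block 24 mm wide (its x), 64 mm long (its y), 22 mm high, with three small pale cones standing in a row on top, 50 mm high overall, about 0.08 kg; z up. Grip the block across its 24 mm width.
Mind the look-alikes: they are no part of the job. Leave any turquoise look-alike of the part that bears tube_post_c alone. Leave any yellow look-alike of the part that bears cup_c alone.

How it is judged:
At the end, for the whole second after the job is handed in: Posts on their tiles, within 13 mm of centre; bar on both, centred to 15 mm across, 20 mm along, 0.15 rad; cup on bar within 16 mm of square post axis; cone stand on slab 47-93 mm in front of round tile centre, 16 mm sideways, 0.25 rad; all upright, at rest; dish moved under 12 mm (linear speed of each of square_post, tube_post, bar, cup, cone_stand below 0.01 m/s and angle between each of square_post_c, tube_post_c, bar_c, cup_c, cone_stand_c's own z axis and vertical below 0.1 rad and horizontal distance between square_post_c and square_tile below 0.013 m and height (world z) of square_post_c between 0.056 and 0.066 m and horizontal distance between tube_post_c and round_tile below 0.013 m and height (world z) of tube_post_c between 0.056 and 0.066 m and x of bar_c in the frame of slab between 0.005 and 0.035 m and y of bar_c in the frame of slab between -0.02 and 0.02 m and angle between the y axis of bar_c and the y axis of slab, either way round below 0.15 rad and height (world z) of bar_c between 0.103 and 0.114 m and contact force between bar and square_post above 0.2 N and contact force between bar and tube_post above 0.2 N and horizontal distance between cup_c and square_post_c below 0.016 m and height (world z) of cup_c between 0.138 and 0.15 m and contact force between cup and bar above 0.2 N and x of cone_stand_c in the frame of round_tile between -0.093 and -0.047 m and y of cone_stand_c in the frame of round_tile between -0.016 and 0.016 m and angle between the y axis of cone_stand_c and the y axis of slab, either way round below 0.25 rad and height (world z) of cone_stand_c between 0.036 and 0.046 m and distance of dish from where it was at the start of the episode below 0.012 m); the robot touches nothing.
It fails at once if the dish on the slab is shifted by more than 12 mm (distance of dish from where it was at the start of the episode above 0.012 m).
It also fails if it takes over 136 s, if anything falls off the work surface, if the arm or the gripper's body presses on something with over 40 N, if the wrist force passes 120 N, or if a joint passes its speed limit or range.

## Working session

There is one attempt and no reset: what is moved stays moved. The work goes in short steps, Python scripts to look and compute and a tool call to move; the robot and the scene stay as the last step left them, time stands still between calls to the robot, and variables do not carry over. Pictures are saved under pics/ and viewed, and the job is handed in when it is done.

Besides the shell and the picture viewer there is one more tool, called as name(argument=value, ...) on one line, values as JSON. servo_tool: Moves the arm, as the interface text tells. Its arguments: {"type":"object","properties":{"deltas":{"type":"array","items":{"type":"array","items":{"type":"array","items":{"type":"number"}}}}},"required":["deltas"]}

```bash
mkdir -p pics; python3 - <<'E'
from plant import *
import cv2,numpy as np
for n in("scene","top","wrist"):
    f=grab_frame(n); cv2.imwrite(f"pics/{n}0.png",f[:,:,::-1]); c=calibration(n); print(n,np.round(c["intrinsics"],1).tolist(),np.round(c["world_from_camera"],3).tolist())
s=state();print(s)
E
```

```text
scene [[578.9, 0.0, 325.6], [0.0, 578.9, 240.3], [0.0, 0.0, 1.0]] [[-0.049, 0.754, -0.655, 1.256], [0.999, 0.026, -0.044, -0.0], [-0.016, -0.657, -0.754, 0.898], [0.0, 0.0, 0.0, 1.0]]
top [[622.2, 0.0, 321.4], [0.0, 622.2, 246.6], [0.0, 0.0, 1.0]] [[0.002, -0.995, 0.1, 0.324], [-1.0, -0.003, -0.006, -0.048], [0.006, -0.1, -0.995, 1.579], [0.0, 0.0, 0.0, 1.0]]
wrist [[421.5, 0.0, 313.2], [0.0, 421.5, 238.3], [0.0, 0.0, 1.0]] [[0.323, -0.914, -0.246, 0.264], [-0.946, -0.313, -0.083, -0.57], [-0.001, 0.259, -0.966, 0.374], [0.0, 0.0, 0.0, 1.0]]
{'time': 0.15, 'joint_pos': array([-1.36100311e+00,  5.32534539e-02,  1.61398548e+00, -1.92187122e-05,
        1.47600262e+00, -1.18966393e-01]), 'joint_vel': array([-9.85659837e-05, -1.63840874e-03, -6.50678302e-03,  1.27103916e-03,
       -7.10095591e-04,  1.29408187e-04]), 'joint_efforts': array([ 7.76211164e-04, -3.94241560e+01, -3.70722127e+01, -1.80089037e-04,
        4.61792442e-03,  1.66845558e-05]), 'tool_pos': array([ 0.20170339, -0.59102895,  0.22431142]), 'tool_rot': array([-8.23168861e-04,  9.86519549e-01,  1.63641377e-01, -4.69839606e-05]), 'contact_force': array([-0.39070196, -0.36708155,  0.64335033]), 'ft_torque': array([-0.01187462,  0.0115416 , -0.01051916]), 'gripper_width': 0.9996859990757436}
```

View pics/scene0.png

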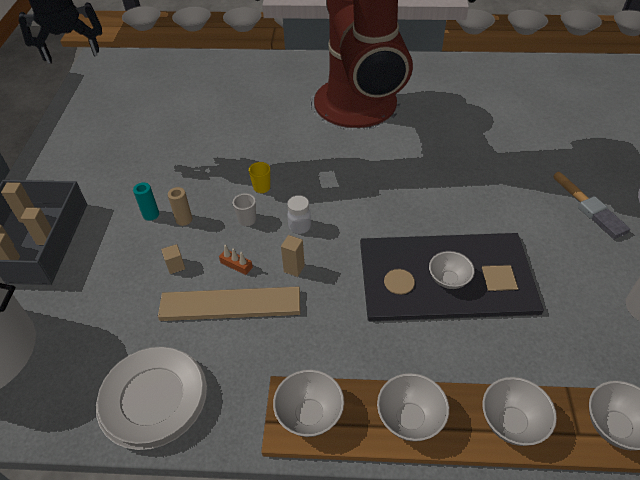

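View pics/top0.png

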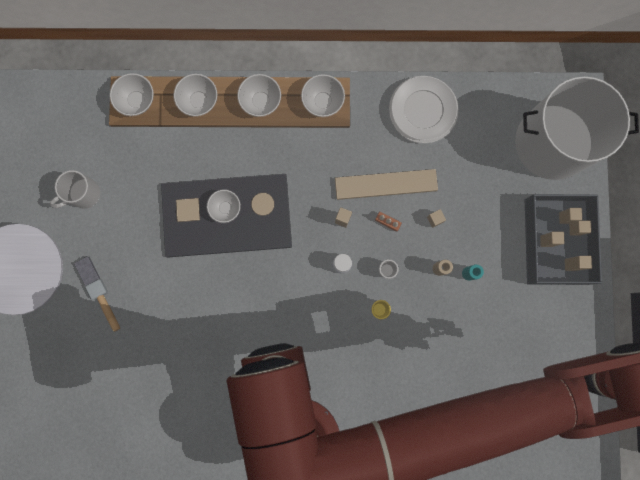

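View pics/wrist0.png

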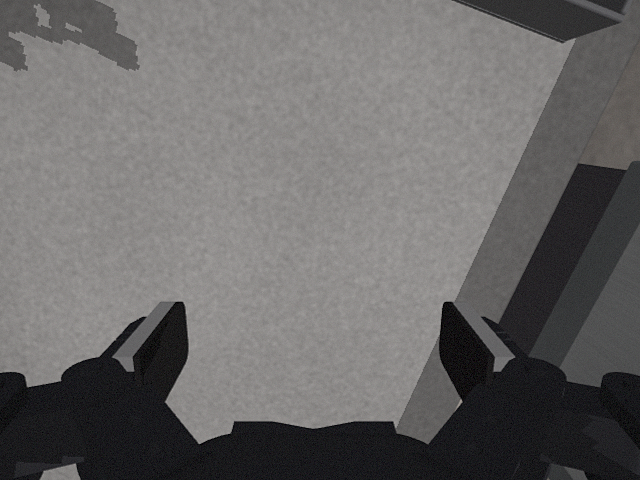

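Candidates, by top-view pixel:
- **Tall post:** (343,216). The short look-alike is at (437,217), and there are more posts in the crate at about (570,230).
- **Tube:** buff at (444,267), turquoise at (474,271).
- **Cup:** white at (389,268), yellow at (381,310), lidded jar at (343,262).
- **Cone stand:** (388,221).
- **Bar:** (386,184).
- **Dish on slab:** (223,206). Other bowls are on the shelf.

Next I'll get rough positions and enlarged crops.

```bash
cat > h.py <<'E'
import numpy as np,cv2
from plant import *
def ray(c,uv):
    K=c["intrinsics"];T=np.array(c["world_from_camera"])
    d=T[:3,:3]@np.linalg.solve(np.array(K),[uv[0],uv[1],1.]);return T[:3,3],d
def plane(c,uv,z):
    o,d=ray(c,uv);return (o+d*(z-o[2])/d[2])
def proj(c,p):
    T=np.linalg.inv(np.array(c["world_from_camera"]));q=np.array(c["intrinsics"])@(T[:3,:3]@np.array(p)+T[:3,3]);return q[:2]/q[2]
def yaw():
    w,x,y,z=state()["tool_rot"] # tool y axis direction in world
    return np.degrees(np.arctan2(1-2*(x*x+z*z),2*(x*y-w*z)))
E
python3 - <<'E'
from h import *
ct=calibration("top");cs=calibration("scene")
t=cv2.imread("pics/top0.png")
for n,uv,z in[("tall",(343,213),.08),("short",(437,217),.045),("tube",(445,265),.08),("turq",(475,269),.08),("cup",(389,267),.056),("cone",(388,221),.022),("bar",(386,184),.015),("slab",(226,215),.016),("sqt",(188,209),.021),("rdt",(263,204),.021),("dish",(223,206),.034)]:
    p=plane(ct,uv,z);print(n,np.round(p,3),np.round(proj(cs,p)))
cv2.imwrite("pics/c0.png",np.hstack([cv2.resize(t[160:330,320:490],(600,600),interpolation=2)]))
print(yaw())
E
```

```text
tall [ 0.557 -0.109  0.08 ] [293. 244.]
short [ 0.553 -0.345  0.045] [172. 251.]
tube [ 0.43  -0.356  0.08 ] [177. 194.]
turq [ 0.421 -0.428  0.08 ] [143. 190.]
cup [ 0.427 -0.223  0.056] [244. 202.]
cone [ 0.545 -0.225  0.022] [236. 258.]
bar [ 0.642 -0.222  0.015] [231. 300.]
slab [0.56  0.185 0.016] [447. 271.]
sqt [0.575 0.281 0.021] [499. 277.]
rdt [0.588 0.091 0.021] [399. 280.]
dish [0.581 0.19  0.034] [452. 274.]
-71.1633484102312
```

View pics/c0.png

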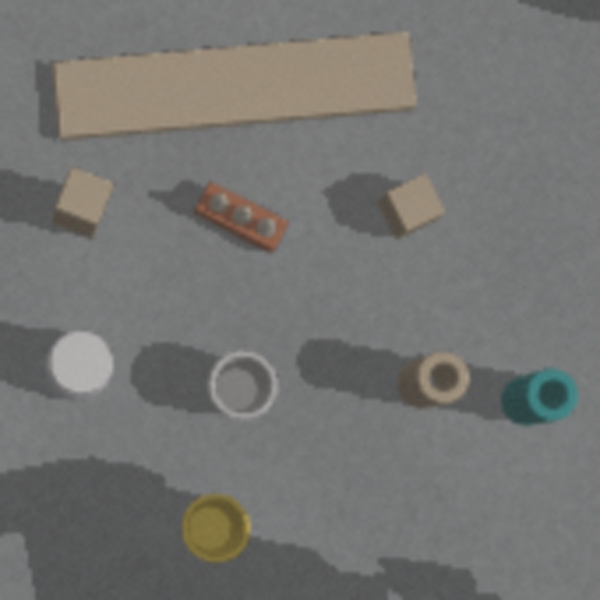

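Choices confirmed in the crop: the tall post is at crop (84,195), the buff tube at (442,378), the white open cup at (243,385), the cone stand at (243,215) and the bar at (235,85). Now I'll move for a wrist overview of the parts.

servo_tool(deltas=[[[85, 55, 55, 30, -0.5], [85, 110, 110, 60, -1.2], [85, 165, 165, 90, -2], [85, 220, 220, 120, -2.8], [85, 270, 270, 146, -3.15]]])

```text
time: 0.78
tool_pos: [0.4091, -0.3836, 0.3378]
tool_rot: [-0.0, 1.0, -0.001, 0.0]
contact_force: [-0.4, 0.8, -0.6]
gripper_width: 0.996
```

servo_tool(deltas=[[[85, 50, 45, 0, 0], [85, 98, 90, 0, 0], [85, 98, 90, 0, 0], [85, 98, 90, 0, 0]]])

```text
time: 1.27
tool_pos: [0.5061, -0.2949, 0.3368]
tool_rot: [-0.0, 1.0, 0.0, -0.001]
contact_force: [-0.7, 0.7, -0.2]
gripper_width: 0.997
```

```bash
python3 - <<'E'
from h import *
import pickle
s=state();c=calibration("wrist");f=grab_frame("wrist");cv2.imwrite("pics/w1.png",f[:,:,::-1]);pickle.dump((c,s),open("w1.pkl","wb"))
print(s["tool_pos"],yaw(),s["time"],np.abs(s["joint_vel"]).max(),np.round(c["world_from_camera"],3).tolist())
E
```

```text
[ 0.50609174 -0.29493941  0.33682413] -90.07893703820967 1.275 0.03754759494818683 [[0.001, -0.965, -0.26, 0.572], [-1.0, -0.001, -0.001, -0.295], [0.0, 0.26, -0.965, 0.487], [0.0, 0.0, 0.0, 1.0]]
```

View pics/w1.png

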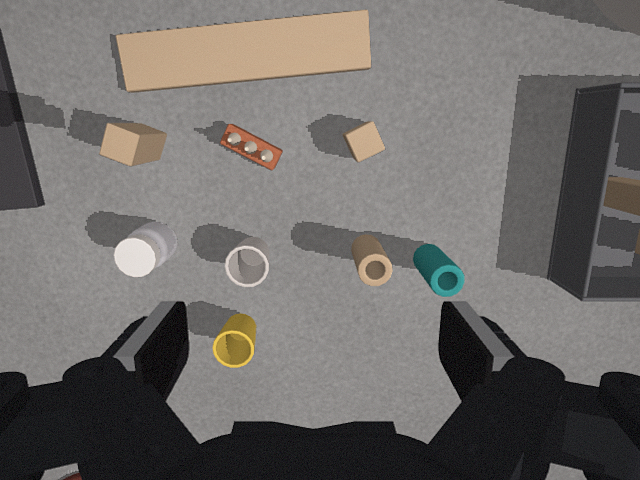

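```bash
cat >> h.py <<'E'
def quad(c,mask,z):
    cs,_=cv2.findContours(mask,cv2.RETR_EXTERNAL,cv2.CHAIN_APPROX_NONE);k=max(cs,key=cv2.contourArea)[:,0,:]
    P=np.array([plane(c,q,z)[:2] for q in k]);r=cv2.minAreaRect((P*1000).astype(np.float32));b=cv2.boxPoints(r)
    e=[b[1]-b[0],b[2]-b[1]];l=max(e,key=np.linalg.norm)
    return np.round(r[0],1),np.round(sorted(r[1]),1),round(float(np.degrees(np.arctan2(l[1],l[0]))%180),1)
def circ(c,mask,z):
    cs,_=cv2.findContours(mask,cv2.RETR_EXTERNAL,cv2.CHAIN_APPROX_NONE);k=max(cs,key=cv2.contourArea)[:,0,:]
    P=np.array([plane(c,q,z)[:2] for q in k]);(x,r)=cv2.minEnclosingCircle((P*1000).astype(np.float32));return np.round(x,1),round(2*r,1)
def roi(img,lo,hi,x0,y0,x1,y1):
    h=cv2.cvtColor(img,cv2.COLOR_BGR2HSV);m=cv2.inRange(h,np.array(lo),np.array(hi));z=np.zeros_like(m);z[y0:y1,x0:x1]=m[y0:y1,x0:x1];return cv2.morphologyEx(z,cv2.MORPH_OPEN,np.ones((3,3)))
E
python3 - <<'E'
from h import *
t=cv2.imread("pics/w1.png");h=cv2.cvtColor(t,cv2.COLOR_BGR2HSV)
for n,(u,v) in dict(bar=(250,45),barside=(250,80),ptop=(117,150),pside=(150,148),pside2=(135,128),tuberim=(375,284),tubeside=(368,248),cone=(240,138),cuprim=(230,277),cupin=(245,262),cupside=(253,243),gr=(200,300)).items(): print(n,h[v,u])
a=cv2.resize(t[110:180,90:190],(700,490),interpolation=2);cv2.imwrite("pics/c1.png",a)
a=np.hstack([cv2.resize(t[230:300,215:285],(400,400),interpolation=2),cv2.resize(t[230:300,340:410],(400,400),interpolation=2)]);cv2.imwrite("pics/c2.png",a)
E
```

```text
bar [ 14  74 192]
barside [19 72 96]
ptop [ 15  73 191]
pside [ 15  73 139]
pside2 [ 17  79 123]
tuberim [ 16  77 195]
tubeside [ 16  79 119]
cone [ 14  45 180]
cuprim [ 14  20 219]
cupin [ 13  21 145]
cupside [ 11  16 126]
gr [ 20  11 136]
```

View pics/c1.png

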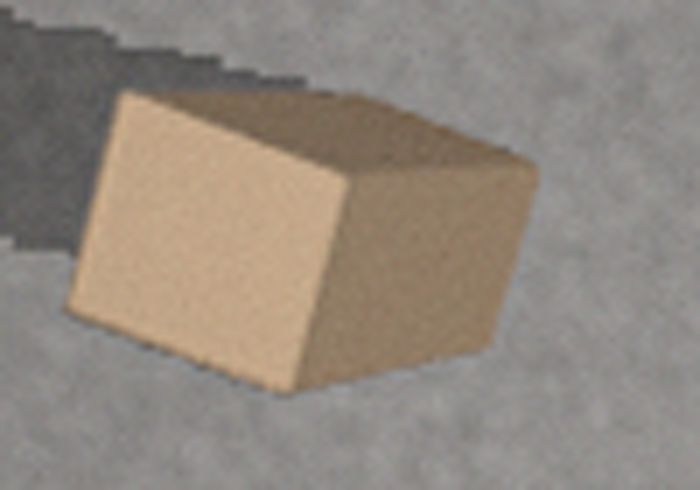

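View pics/c2.png

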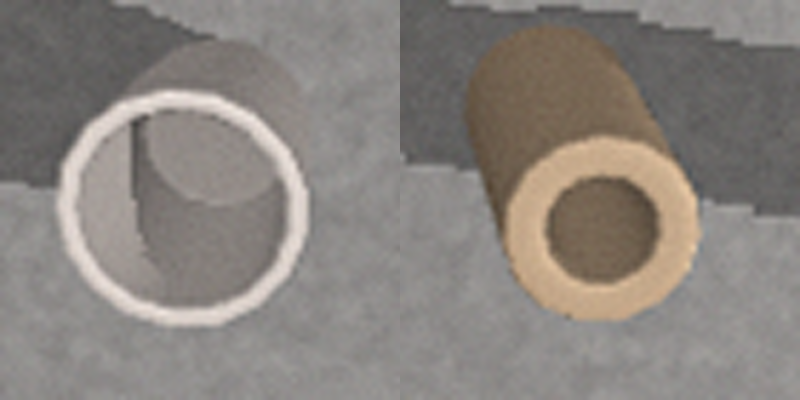

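```bash
cat > m1.py <<'E'
from h import *
import pickle
t=cv2.imread("pics/w1.png");c,_=pickle.load(open("w1.pkl","rb"))
B=([8,45,165],[25,140,255])
print("bar",quad(c,roi(t,*B,100,0,385,100),.015))
print("post",quad(c,roi(t,*B,90,110,180,180),.080))
print("short",quad(c,roi(t,*B,330,110,400,170),.045))
print("tube",circ(c,roi(t,*B,350,235,400,300),.080))
print("cup",circ(c,roi(t,[0,0,190],[179,45,255],215,235,285,300),.056))
print("cone",quad(c,roi(t,[0,110,60],[12,255,255],210,110,290,180),.022), quad(c,roi(t,[0,110,110],[12,255,255],210,110,290,180),.022))
E
python3 m1.py
```

```text
bar (array([ 645.7, -223.6]), array([ 54.5, 259.1]), 95.3)
post (array([ 553.8, -112.1]), array([30.9, 30.9]), 158.8)
short (array([ 555.4, -348.3]), array([30.6, 30.9]), 26.2)
tube (array([ 429.1, -358.2]), 34.6)
cup (array([ 442.9, -216.5]), 22.5)
cone (array([ 549.2, -227.8]), array([24.8, 63.6]), 62.6) (array([ 549.2, -227.8]), array([24.6, 63.7]), 62.8)
```

servo_tool(deltas=[[[85, 5, 62, 0, 0], [85, 5, 124, 0, 0], [85, 5, 186, 0, 0], [85, 5, 248, 0, 0], [85, 5, 310, 0, 0]]])

```text
time: 1.95
tool_pos: [0.5105, 0.0148, 0.3375]
tool_rot: [0.0, 1.0, -0.002, 0.0]
contact_force: [0.3, 0.5, -0.0]
gripper_width: 0.996
```

servo_tool(deltas=[[[85, 10, 60, 0, 0], [85, 20, 120, 0, 0], [85, 20, 175, 0, 0], [85, 20, 175, 0, 0], [85, 20, 175, 0, 0]]])

```text
time: 2.58
tool_pos: [0.5313, 0.1883, 0.3372]
tool_rot: [0.0, 1.0, -0.001, -0.0]
contact_force: [0.3, 0.2, -0.1]
gripper_width: 0.999
```

```bash
python3 - <<'E'
from h import *
import pickle
s=state();c=calibration("wrist");f=grab_frame("wrist");cv2.imwrite("pics/w2.png",f[:,:,::-1]);pickle.dump((c,s),open("w2.pkl","wb"))
print(s["tool_pos"],yaw(),s["time"])
t=cv2.imread("pics/w1.png");c,_=pickle.load(open("w1.pkl","rb"))
h=cv2.cvtColor(t,cv2.COLOR_BGR2HSV);m=cv2.inRange(h,np.array([0,0,190]),np.array([179,60,255]));z=m*0;z[240:290,218:275]=m[240:290,218:275]
print("cup",circ(c,z,.056))
E
```

```text
[0.53134489 0.18825768 0.3371808 ] -90.20746945144752 2.575
cup (array([ 424.7, -223.3]), 47.0)
```

View pics/w2.png

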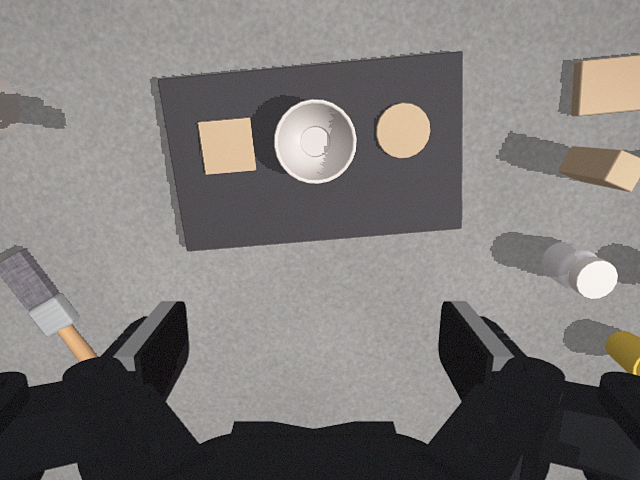

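The slab, with the square tile at (227,146), the dish at (316,141) and the round tile at (403,130), is clearly in view. Measuring it now.

```bash
python3 - <<'E'
from h import *
import pickle
t=cv2.imread("pics/w2.png");c,_=pickle.load(open("w2.pkl","rb"))
B=([8,45,165],[25,140,255])
a=quad(c,roi(t,*B,185,100,265,185),.021);b=circ(c,roi(t,*B,365,90,440,170),.021)
print(a,b);d=a[0]-b[0];print(np.linalg.norm(d),np.degrees(np.arctan2(d[1],d[0])))
h=cv2.cvtColor(t,cv2.COLOR_BGR2HSV);print(h[200,300],h[260,300],h[230,184])
m=cv2.inRange(h,np.array([0,0,0]),np.array([179,255,98]));m[:40]=0;m[270:]=0;m[:,:140]=0;m[:,480:]=0
m=cv2.morphologyEx(m,cv2.MORPH_OPEN,np.ones((3,3)))
print("slab",quad(c,m,.016))
m=cv2.inRange(h,np.array([0,0,140]),np.array([179,40,255]));z=m*0;z[90:190,268:365]=m[90:190,268:365];print("dish",circ(c,z,.034))
t=cv2.imread("pics/w1.png")
t0=cv2.imread("pics/top0.png");c=calibration("top")
print("top:",quad(c,roi(t0,[8,45,120],[25,140,255],170,195,205,225),.021),circ(c,roi(t0,[8,45,120],[25,140,255],248,190,280,218),.021),quad(c,roi(t0,[8,45,120],[25,140,255],330,165,445,200),.015))
E
```

```text
(array([575.2, 280.7]), array([55.4, 55.8]), 94.8) (array([591.2,  91.3]), 57.3)
190.07461692714256 94.82872774571419
[150  12  86] [168   8 165] [137  23  77]
slab (array([563.9, 185.1]), array([190.2, 319.4]), 94.8)
dish (array([579.8, 185.8]), 86.7)
top: (array([574.5, 281.9]), array([53.1, 56. ]), 1.4) (array([589.2,  92.8]), 56.7) (array([ 642.7, -221.5]), array([ 54.8, 257.1]), 95.1)
```

servo_tool(deltas=[[[60, 3, -60, 0, 1.7], [60, 6, -120, 0, 3.4], [60, 9, -180, 0, 5.1], [60, 12, -240, 0, 6.8], [60, 15, -300, -10, 8.5]]])

```text
time: 3.25
tool_pos: [0.5451, -0.0997, 0.3305]
tool_rot: [0.001, 0.91, 0.415, 0.001]
contact_force: [-0.7, 1.0, -0.5]
gripper_width: 0.701
```

servo_tool(deltas=[[[60, 2, -57, -10, 1.7], [60, 3, -115, -25, 1.98], [60, 3, -116, -85, 1.98], [60, 3, -116, -145, 1.98], [60, 3, -116, -205, 1.98]]])

```text
time: 3.88
tool_pos: [0.5475, -0.2142, 0.123]
tool_rot: [0.001, 0.863, 0.504, 0.0]
contact_force: [-0.2, -0.0, 0.6]
gripper_width: 0.709
```

servo_tool(deltas=[[[60, 0, 0, -30, 0], [60, 0, 0, -50, 0], [60, 0, 0, -50, 0]]])

```text
time: 4.25
tool_pos: [0.5475, -0.2125, 0.0733]
tool_rot: [-0.001, 0.863, 0.505, -0.001]
contact_force: [-0.0, 0.2, 0.6]
gripper_width: 0.7
```

```bash
cat > snap.py <<'E'
import sys,pickle
from h import *
n=sys.argv[1];s=state();c=calibration("wrist");f=grab_frame("wrist");cv2.imwrite(f"pics/{n}.png",f[:,:,::-1]);pickle.dump((c,s),open(n+".pkl","wb"))
print(np.round(s["tool_pos"]*1000,1),yaw(),s["time"])
E
python3 snap.py w3
```

```text
[ 547.5 -212.5   73.3] -29.258309854788756 4.25
```

View pics/w3.png

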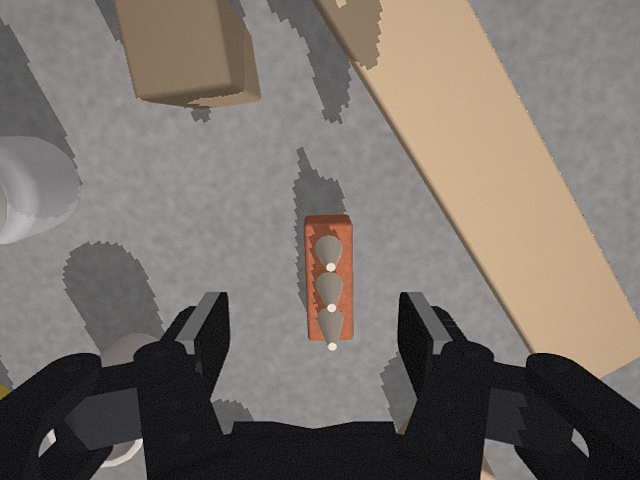

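servo_tool(deltas=[[[60, 2, -15, 0, 0.33], [60, 2, -15, -25, 0.33], [60, 2, -15, -51, 0.33], [60, 2, -15, -51, 0.33]]])

```text
time: 4.8
tool_pos: [0.5504, -0.2268, 0.0233]
tool_rot: [-0.0, 0.854, 0.521, -0.0]
contact_force: [0.7, 0.5, 0.5]
gripper_width: 0.703
```

```bash
python3 snap.py w4
```

```text
[ 550.4 -226.8   23.3] -27.214716462751248 4.8
```

View pics/w4.png

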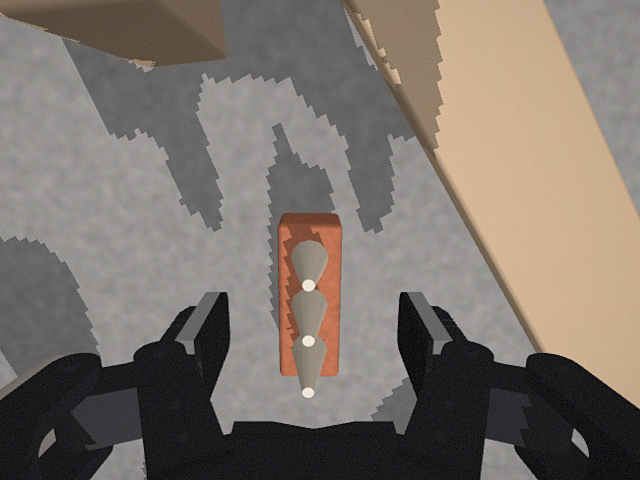

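The block sits centred between the jaws. Closing.

servo_tool(deltas=[[[60, 0, 0, -2, 0], [10, 0, 0, -2, 0], [10, 0, 0, -2, 0], [10, 0, 0, -2, 0], [10, 0, 0, -2, 0]]])

```text
time: 5.48
tool_pos: [0.5508, -0.2268, 0.0217]
tool_rot: [0.0, 0.854, 0.521, 0.0]
contact_force: [-1.2, 0.0, 3.4]
gripper_width: 0.122
```

servo_tool(deltas=[[[10, 0, 0, 0, 0], [10, 0, 0, 20, 0], [10, 0, 0, 60, 0], [10, 0, 0, 100, 0], [10, 0, 0, 100, 0]]])

```text
time: 6.1
tool_pos: [0.5536, -0.2284, 0.1273]
tool_rot: [0.004, 0.854, 0.521, 0.002]
contact_force: [0.2, -0.9, -0.6]
gripper_width: 0.123
```

```bash
python3 snap.py w5
```

```text
[ 553.6 -228.4  127.3] -27.202805846178677 6.1
```

View pics/w5.png

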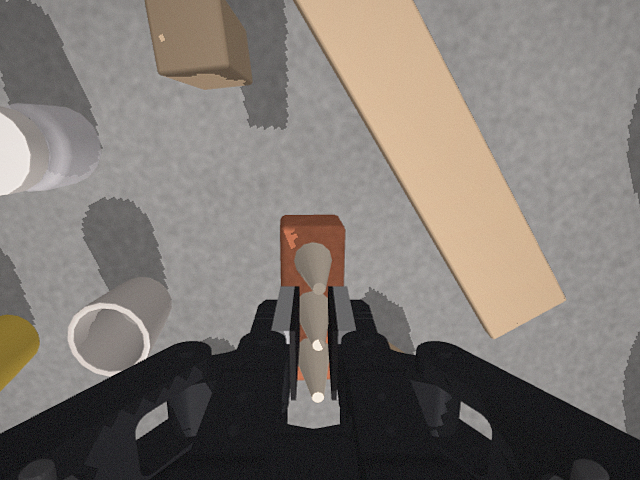

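```bash
python3 - <<'E'
from h import *
s=state();f=grab_frame("scene")[:,:,::-1];c=calibration("scene");u,v=proj(c,s["tool_pos"]).astype(int);print(u,v)
cv2.imwrite("pics/s5.png",cv2.resize(f[v-60:v+60,u-70:u+70],(700,600),interpolation=2))
E
```

```text
226 224
```

View pics/s5.png

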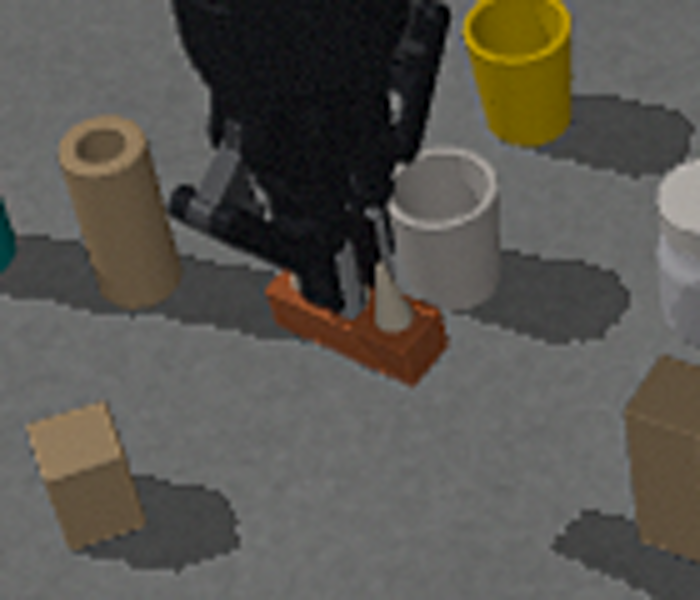

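```bash
python3 - <<'E'
from h import *
import pickle
cw,s=pickle.load(open("w5.pkl","rb"));cs=calibration("scene")
for a,b in [((343,217),(156+413/5,164+350/5)),((281,216),(156+443/5,164+318/5))]:
    o1,d1=ray(cw,a);o2,d2=ray(cs,b);A=np.stack([d1,-d2],1);k=np.linalg.lstsq(A,o2-o1,rcond=None)[0];p=o1+d1*k[0];q=o2+d2*k[1];print(np.round(p,4),np.round(q,4))
print(s["tool_pos"])
E
```

```text
[ 0.5788 -0.203   0.1303] [ 0.5788 -0.2008  0.1298]
[ 0.5585 -0.1935  0.1248] [ 0.5586 -0.1935  0.1248]
[ 0.55363251 -0.22839426  0.12731661]
```

The jaws closed on the cones (opening 10 mm) with the pad tips resting on top of the block, so the pads sit higher than I expected. The grip is steady: triangulation puts the block top at the TCP height and level. I'll place it with this grip and go lower on later low grips.

servo_tool(deltas=[[[10, 0, 20, 20, 0], [10, -4, 60, 40, 0.9], [10, -8, 110, 40, 1.8], [10, -12, 160, 40, 2.7], [10, -17, 210, 40, 3.6]]])

```text
time: 6.82
tool_pos: [0.5327, -0.0142, 0.1612]
tool_rot: [-0.001, 0.74, 0.673, -0.0]
contact_force: [0.7, 0.4, -0.6]
gripper_width: 0.12
```

servo_tool(deltas=[[[10, -6, 50, 0, 0.9], [10, -12, 90, -20, 1.73], [10, -12, 102, -60, 1.73], [10, -12, 102, -95, 1.73], [10, -12, 102, -95, 1.73]]])

```text
time: 7.45
tool_pos: [0.5179, 0.0862, 0.0628]
tool_rot: [-0.003, 0.677, 0.736, -0.003]
contact_force: [-1.4, 0.6, -0.4]
gripper_width: 0.119
```

```bash
python3 snap.py w6; python3 -c "
from h import *
print(state()['contact_force'])"
```

```text
[517.9  86.2  62.8] 4.812156978209718 7.45
[-0.07819705 -0.81012687 -0.03773458]
```

View pics/w6.png

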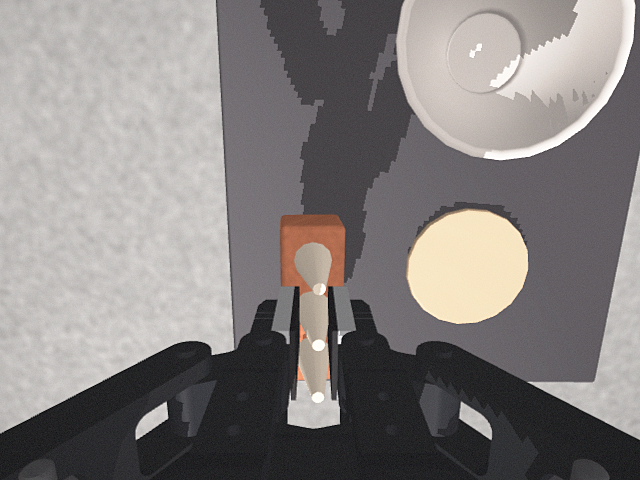

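servo_tool(deltas=[[[10, 3, 0, -10, 0], [10, 3, 0, -20, 0], [10, 3, 0, -23, 0], [10, 3, 0, -23, 0]]])

```text
time: 8.0
tool_pos: [0.5246, 0.0851, 0.0432]
tool_rot: [-0.0, 0.677, 0.736, -0.0]
contact_force: [-0.4, 0.0, -1.0]
gripper_width: 0.122
```

servo_tool(deltas=[[[10, 0, 0, -1.5, 0], [10, 0, 0, -1.5, 0]]])

```text
time: 8.25
tool_pos: [0.5248, 0.0852, 0.042]
tool_rot: [0.0, 0.677, 0.736, 0.0]
contact_force: [-0.3, -0.8, -0.5]
gripper_width: 0.12
```

servo_tool(deltas=[[[10, -3, 0, -1.5, 0], [10, -3, 0, -3, 0], [10, -3, 0, -3, 0]]])

```text
time: 8.62
tool_pos: [0.5215, 0.0853, 0.0386]
tool_rot: [-0.0, 0.677, 0.736, -0.0]
contact_force: [-0.1, -0.3, 0.0]
gripper_width: 0.118
```

servo_tool(deltas=[[[10, 0, 0, -0.7, 0], [10, 0, 0, -0.7, 0]]])

```text
time: 8.88
tool_pos: [0.5217, 0.0852, 0.0381]
tool_rot: [0.0, 0.677, 0.736, -0.0]
contact_force: [-0.5, 0.4, 0.5]
gripper_width: 0.122
```

servo_tool(deltas=[[[10, 0, 0, -1, 0], [10, 0, 0, -1, 0]]])

```text
time: 9.12
tool_pos: [0.522, 0.0853, 0.0377]
tool_rot: [0.0, 0.677, 0.736, 0.0]
contact_force: [-0.9, 0.4, 3.7]
gripper_width: 0.124
```

servo_tool(deltas=[[[20, 0, 0, 0, 0], [34, 0, 0, 0, 0], [34, 0, 0, 0, 0], [34, 0, 0, 0, 0]]])

```text
time: 9.62
tool_pos: [0.5217, 0.0852, 0.0371]
tool_rot: [-0.0, 0.677, 0.736, -0.0]
contact_force: [0.6, 0.2, 0.3]
gripper_width: 0.4
```

```bash
python3 snap.py w7
```

```text
[521.7  85.2  37.1] 4.776032529757634 9.625
```

View pics/w7.png

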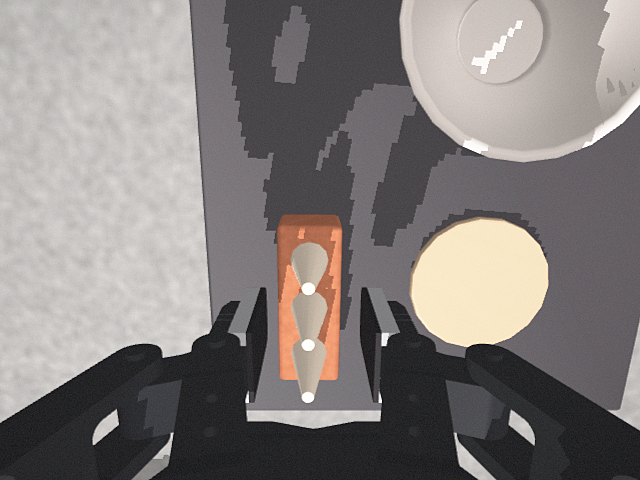

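servo_tool(deltas=[[[34, 0, 0, 55, 0], [50, 0, 0, 110, 0], [60, 0, -30, 140, 0], [60, -10, -90, 140, 0], [60, -22, -150, 140, 0]]])

```text
time: 10.3
tool_pos: [0.4998, -0.0661, 0.1781]
tool_rot: [0.001, 0.676, 0.736, 0.0]
contact_force: [1.0, -0.0, -0.0]
gripper_width: 0.701
```

servo_tool(deltas=[[[60, -12, -60, 0, 0], [60, -24, -120, 0, 0], [60, -36, -180, 0, 0], [60, -48, -240, 0, 0], [60, -70, -293, 0, 0]]])

```text
time: 10.92
tool_pos: [0.4291, -0.3599, 0.1772]
tool_rot: [0.0, 0.677, 0.736, 0.0]
contact_force: [0.2, 0.7, 0.4]
gripper_width: 0.7
```

servo_tool(deltas=[[[60, 0, 0, -10, 0], [60, 0, 0, -30, 0], [60, 0, 0, -30, 0]]])

```text
time: 11.3
tool_pos: [0.4288, -0.3551, 0.1438]
tool_rot: [-0.003, 0.676, 0.737, 0.0]
contact_force: [0.1, -0.2, -0.6]
gripper_width: 0.701
```

```bash
python3 snap.py w8;python3 - <<'E'
from h import *
import pickle
t=cv2.imread("pics/w8.png");c,_=pickle.load(open("w8.pkl","rb"))
B=([8,45,150],[25,140,255]); m=roi(t,*B,150,100,480,400);cv2.imwrite("pics/m8.png",m)
print(circ(c,m,.08))
E
```

```text
[ 428.8 -355.1  143.8] 4.885172088343478 11.3
(array([ 429.3, -357.8]), 35.1)
```

View pics/w8.png

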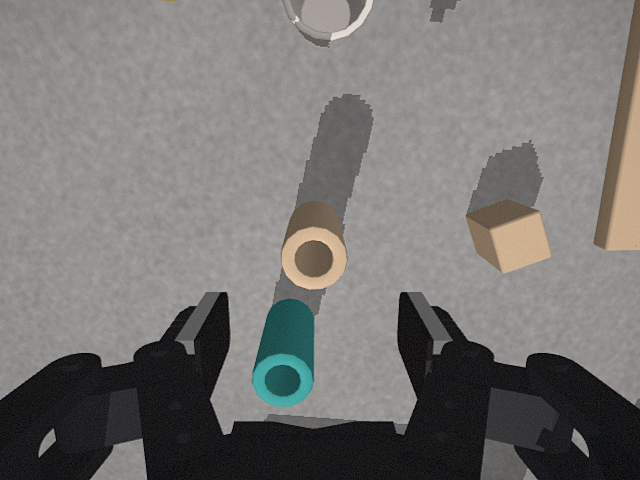

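servo_tool(deltas=[[[60, 0, -1, -40, 0], [60, 0, -1, -75, 0], [60, 0, -1, -90, 0], [60, 0, -1, -90, 0]]])

```text
time: 11.85
tool_pos: [0.4297, -0.3578, 0.0565]
tool_rot: [-0.001, 0.677, 0.736, 0.0]
contact_force: [-0.5, -0.1, 0.6]
gripper_width: 0.701
```

```bash
python3 snap.py w9
```

```text
[ 429.7 -357.8   56.5] 4.8209907720170575 11.85
```

View pics/w9.png

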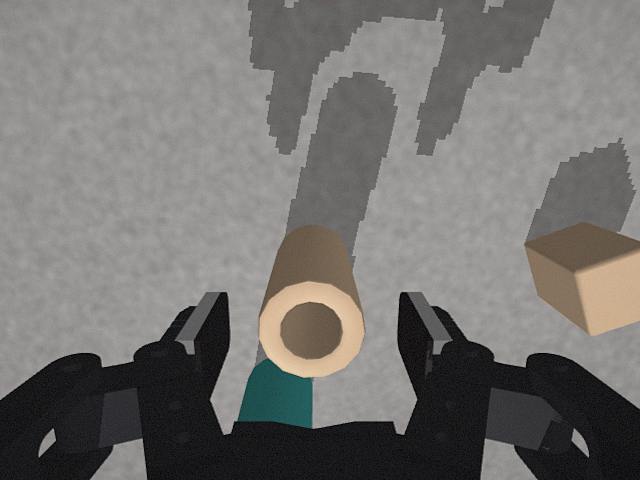

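servo_tool(deltas=[[[60, 0, 0, -8, 0], [25, 0, 0, -8, 0], [25, 0, 0, -8, 0], [25, 0, 0, -8, 0], [25, 0, 0, -8, 0]]])

```text
time: 12.52
tool_pos: [0.43, -0.3593, 0.0499]
tool_rot: [0.001, 0.677, 0.736, -0.0]
contact_force: [-0.9, 0.4, 3.5]
gripper_width: 0.39
```

servo_tool(deltas=[[[25, 0, 0, 0, 0], [25, 0, 0, 30, 0], [25, 0, 0, 80, 0], [25, 0, 0, 120, 0], [25, 0, 0, 120, 0]]])

```text
time: 13.15
tool_pos: [0.4312, -0.3603, 0.1729]
tool_rot: [0.004, 0.677, 0.736, -0.0]
contact_force: [-0.1, 0.8, -0.7]
gripper_width: 0.391
```

```bash
python3 snap.py w10
```

```text
[ 431.2 -360.3  172.9] 4.77705457566753 13.15
```

View pics/w10.png

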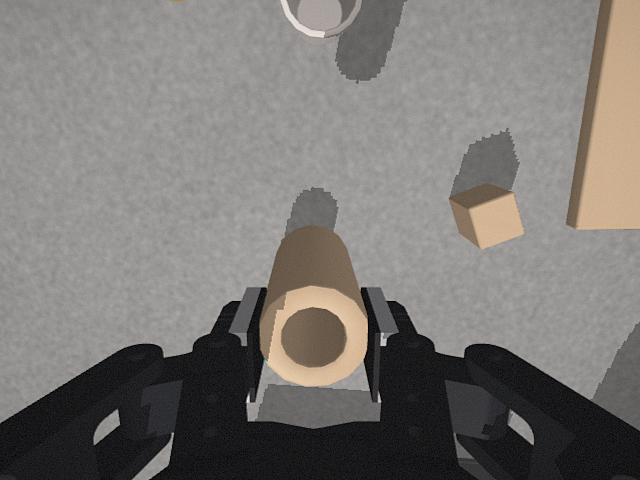

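servo_tool(deltas=[[[25, 10, 30, 10, 0], [25, 28, 80, 10, 0], [25, 46, 130, 10, 0], [25, 64, 180, 10, 0], [25, 82, 230, 10, 0]]])

```text
time: 13.82
tool_pos: [0.5104, -0.1265, 0.1757]
tool_rot: [-0.002, 0.677, 0.736, -0.001]
contact_force: [1.1, 0.1, -1.0]
gripper_width: 0.391
```

servo_tool(deltas=[[[25, 18, 50, 0, 0], [25, 36, 100, 0, 0], [25, 54, 150, 0, 0], [25, 72, 200, 0, 0], [25, 79, 220, 0, 0]]])

```text
time: 14.45
tool_pos: [0.5894, 0.0936, 0.1757]
tool_rot: [-0.002, 0.676, 0.737, -0.002]
contact_force: [-0.0, -0.1, -0.6]
gripper_width: 0.389
```

servo_tool(deltas=[[[25, 0, 0, -20, 0], [25, 0, 0, -60, 0], [25, 0, 0, -80, 0], [25, 0, 0, -80, 0], [25, 0, 0, -80, 0]]])

```text
time: 15.08
tool_pos: [0.5914, 0.0907, 0.1002]
tool_rot: [0.001, 0.677, 0.736, 0.001]
contact_force: [0.1, -0.4, -0.6]
gripper_width: 0.395
```

```bash
python3 snap.py w11
```

```text
[591.4  90.7 100.2] 4.7410053821481455 15.075
```

View pics/w11.png

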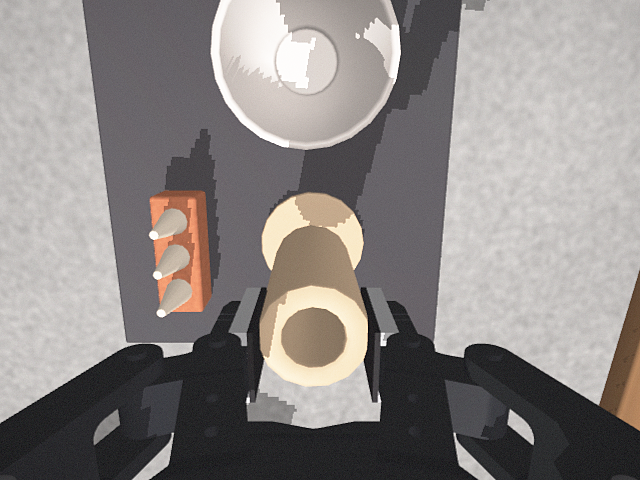

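servo_tool(deltas=[[[25, 0, 0.5, -15, 0], [25, 0, 0.5, -25, 0], [25, 0, 0.5, -27, 0], [25, 0, 0.5, -27, 0]]])

```text
time: 15.62
tool_pos: [0.5906, 0.0918, 0.0719]
tool_rot: [-0.0, 0.677, 0.736, -0.0]
contact_force: [-0.8, -0.7, -0.4]
gripper_width: 0.392
```

servo_tool(deltas=[[[25, 0, 0, -1.5, 0], [25, 0, 0, -1.5, 0]]])

```text
time: 15.88
tool_pos: [0.591, 0.0918, 0.071]
tool_rot: [0.0, 0.677, 0.736, 0.0]
contact_force: [0.2, 0.6, -1.1]
gripper_width: 0.392
```

servo_tool(deltas=[[[25, 0, 0, -1, 0], [25, 0, 0, -1, 0]]])

```text
time: 16.12
tool_pos: [0.5911, 0.0918, 0.0709]
tool_rot: [0.0, 0.677, 0.736, 0.0]
contact_force: [-1.4, -0.4, 4.2]
gripper_width: 0.389
```

servo_tool(deltas=[[[40, 0, 0, 0, 0], [55, 0, 0, 0, 0], [55, 0, 0, 0, 0], [55, 0, 0, 0, 0]]])

```text
time: 16.62
tool_pos: [0.5906, 0.0917, 0.0694]
tool_rot: [-0.0, 0.677, 0.736, -0.0]
contact_force: [0.2, -0.0, -0.4]
gripper_width: 0.648
```

servo_tool(deltas=[[[55, 0, 0, 40, 0], [55, 0, 0, 90, 0], [55, 0, 0, 120, 0], [55, 0, -15, 120, 0]]])

```text
time: 17.12
tool_pos: [0.5927, 0.077, 0.1935]
tool_rot: [0.003, 0.676, 0.736, 0.002]
contact_force: [1.1, 0.0, -1.1]
gripper_width: 0.642
```

```bash
python3 snap.py w12;python3 - <<'E'
from h import *
import pickle
t=cv2.imread("pics/w12.png");c,_=pickle.load(open("w12.pkl","rb"))
B=([8,45,150],[25,140,255]); m=roi(t,*B,150,100,480,400);
print(circ(c,m,.101))
E
```

```text
[592.7  77.  193.5] 4.749569894156635 17.125
(array([590.2, 100.7]), 49.9)
```

View pics/w12.png

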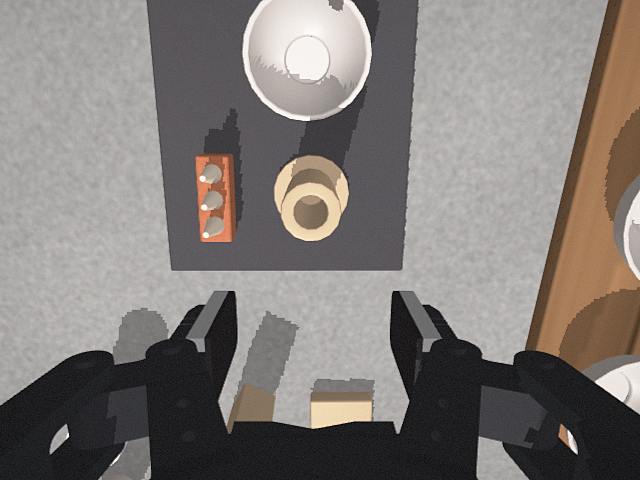

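servo_tool(deltas=[[[50, -8, -50, 0, -1.5], [50, -18, -105, 0, -3], [50, -30, -160, 0, -4.33], [50, -37, -189, 0, -4.33], [50, -37, -189, -40, -4.33]]])

```text
time: 17.8
tool_pos: [0.5545, -0.1155, 0.1507]
tool_rot: [0.002, 0.826, 0.563, 0.001]
contact_force: [0.5, 0.8, -0.5]
gripper_width: 0.585
```

servo_tool(deltas=[[[50, 0, 0, 0, 0], [50, 0, 0, 0, 0]]])

```text
time: 18.05
tool_pos: [0.5533, -0.112, 0.1491]
tool_rot: [-0.001, 0.825, 0.565, -0.0]
contact_force: [0.8, 0.6, -0.1]
gripper_width: 0.584
```

```bash
python3 snap.py w13;python3 - <<'E'
from h import *
import pickle
t=cv2.imread("pics/w13.png");c,_=pickle.load(open("w13.pkl","rb"))
B=([8,45,165],[25,140,255]); m=roi(t,*B,230,150,390,400);
print(quad(c,m,.080))
E
```

```text
[ 553.3 -112.   149.1] -21.18080550118389 18.05
(array([ 554. , -112.1]), array([30., 31.]), 158.9)
```

View pics/w13.png

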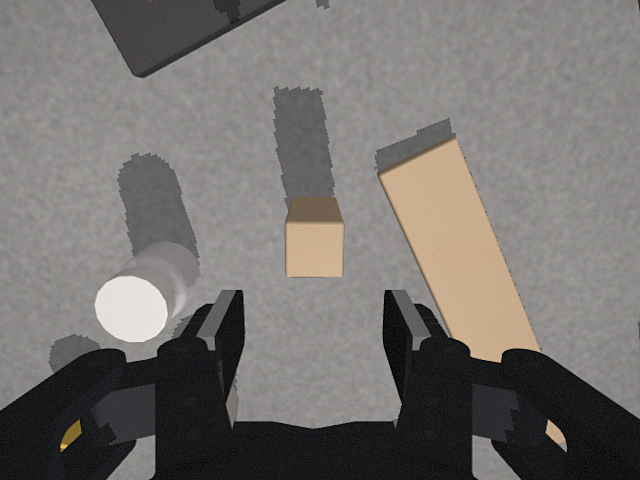

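Post confirmed at (554, −112), size about 31 mm at z = 80 mm, aligned with the jaws. Descending to z ≈ 48 mm and gripping.

servo_tool(deltas=[[[50, 0.5, 0, -40, 0], [50, 0.5, 0, -80, 0], [50, 0.5, 0, -100, 0], [50, 0.5, 0, -100, 0]]])

```text
time: 18.6
tool_pos: [0.5537, -0.1118, 0.0489]
tool_rot: [-0.001, 0.825, 0.565, -0.001]
contact_force: [0.2, -0.4, 0.2]
gripper_width: 0.585
```

servo_tool(deltas=[[[20, 0, 0, 0, 0], [20, 0, 0, 0, 0], [20, 0, 0, 0, 0], [20, 0, 0, 0, 0]]])

```text
time: 19.1
tool_pos: [0.5557, -0.1127, 0.0519]
tool_rot: [0.001, 0.825, 0.565, 0.001]
contact_force: [-0.3, 0.5, 6.8]
gripper_width: 0.363
```

servo_tool(deltas=[[[20, 0, 0, 0, 0], [20, 0, 0, 30, 0], [20, 0, 0, 80, 0], [20, 0, 0, 130, 0], [20, 0, 0, 130, 0]]])

```text
time: 19.73
tool_pos: [0.5572, -0.1133, 0.1856]
tool_rot: [0.004, 0.825, 0.565, 0.003]
contact_force: [-0.4, -0.3, -1.8]
gripper_width: 0.36
```

```bash
python3 snap.py w14
```

```text
[ 557.2 -113.3  185.6] -21.205513469578367 19.725
```

View pics/w14.png

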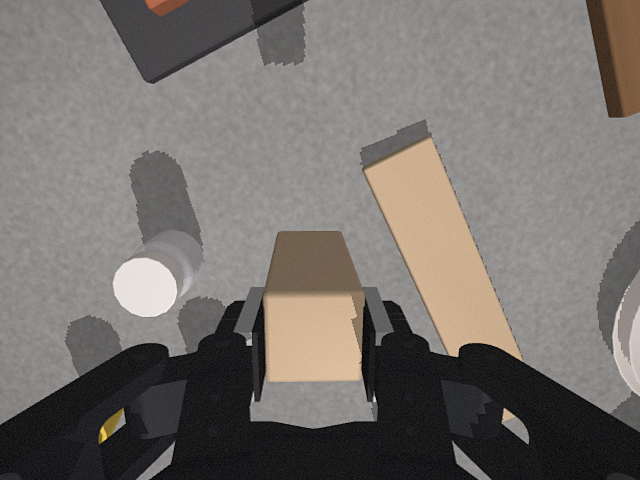

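servo_tool(deltas=[[[20, 2, 40, 30, 0.9], [20, 4, 90, 30, 1.8], [20, 7, 145, 30, 2.7], [20, 10, 200, 30, 3.6], [20, 13, 255, 30, 4.33]]])

```text
time: 20.4
tool_pos: [0.5657, 0.1442, 0.2067]
tool_rot: [-0.001, 0.676, 0.737, -0.002]
contact_force: [0.7, 0.2, -2.2]
gripper_width: 0.365
```

servo_tool(deltas=[[[20, 4, 55, 0, 0], [20, 8, 105, 0, 0], [20, 8, 138, 0, 0], [20, 8, 138, -50, 0], [20, 8, 138, -100, 0]]])

```text
time: 21.02
tool_pos: [0.5739, 0.281, 0.1063]
tool_rot: [-0.0, 0.677, 0.736, -0.001]
contact_force: [0.0, -0.1, -2.6]
gripper_width: 0.363
```

servo_tool(deltas=[[[20, 0, 0, 0, 0], [20, 0, 0, 0, 0]]])

```text
time: 21.28
tool_pos: [0.5755, 0.2807, 0.1101]
tool_rot: [0.0, 0.677, 0.736, 0.0]
contact_force: [0.2, -0.9, -0.6]
gripper_width: 0.359
```

```bash
python3 snap.py w15
```

```text
[575.5 280.7 110.1] 4.760808565071805 21.275
```

View pics/w15.png

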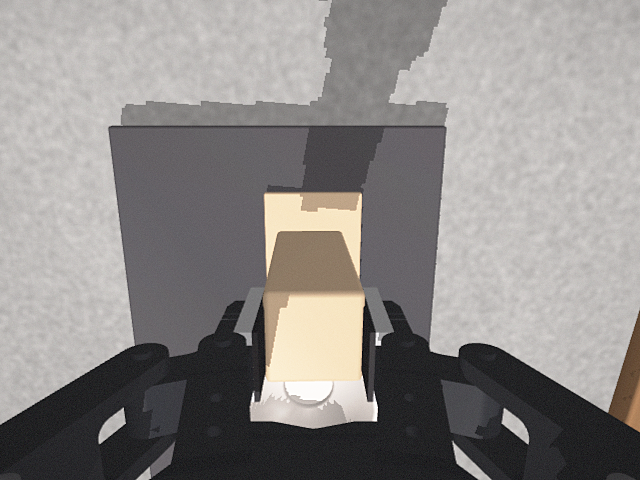

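servo_tool(deltas=[[[20, 0, 0, -20, 0], [20, 0, 0, -32, 0], [20, 0, 0, -36, 0], [20, 0, 0, -36, 0]]])

```text
time: 21.82
tool_pos: [0.5752, 0.2807, 0.0735]
tool_rot: [-0.0, 0.677, 0.736, -0.0]
contact_force: [-0.3, -0.7, -1.9]
gripper_width: 0.363
```

servo_tool(deltas=[[[20, 0, 0, -1.5, 0], [20, 0, 0, -1.5, 0]]])

```text
time: 22.08
tool_pos: [0.5755, 0.2809, 0.073]
tool_rot: [0.0, 0.677, 0.736, 0.0]
contact_force: [-1.2, -1.2, 2.2]
gripper_width: 0.361
```

servo_tool(deltas=[[[20, 0, 0, -1, 0], [20, 0, 0, -1, 0]]])

```text
time: 22.32
tool_pos: [0.5756, 0.2809, 0.073]
tool_rot: [0.0, 0.677, 0.736, 0.0]
contact_force: [-4.5, -1.6, 8.1]
gripper_width: 0.366
```

Contact. Release, rise and look.

servo_tool(deltas=[[[35, 0, 0, 0, 0], [52, 0, 0, 0, 0], [52, 0, 0, 0, 0], [52, 0, 0, 0, 0]]])

```text
time: 22.82
tool_pos: [0.5752, 0.2807, 0.0709]
tool_rot: [-0.0, 0.677, 0.736, -0.0]
contact_force: [-0.1, 0.1, -0.2]
gripper_width: 0.606
```

servo_tool(deltas=[[[52, 0, 0, 40, 0], [52, 0, 0, 90, 0], [65, 0, -20, 140, 0], [65, 0, -70, 170, 0], [65, 0, -120, 200, 0]]])

```text
time: 23.45
tool_pos: [0.5752, 0.1598, 0.2726]
tool_rot: [0.0, 0.677, 0.736, 0.0]
contact_force: [0.9, 0.5, -0.4]
gripper_width: 0.758
```

servo_tool(deltas=[[[65, 0, -40, 10, 0], [65, 0, -40, 10, 0]]])

```text
time: 23.7
tool_pos: [0.5759, 0.1185, 0.2828]
tool_rot: [0.001, 0.678, 0.735, 0.001]
contact_force: [-0.9, 0.6, -0.4]
gripper_width: 0.762
```

```bash
python3 snap.py w16;python3 - <<'E'
from h import *
import pickle
cv2.imwrite("pics/t16.png",grab_frame("top")[:,:,::-1]);cv2.imwrite("pics/s16.png",cv2.resize(grab_frame("scene")[200:340,340:560,::-1],(800,509),interpolation=2))
E
```

```text
[575.9 118.5 282.8] 4.6517196911486005 23.7
```

View pics/w16.png

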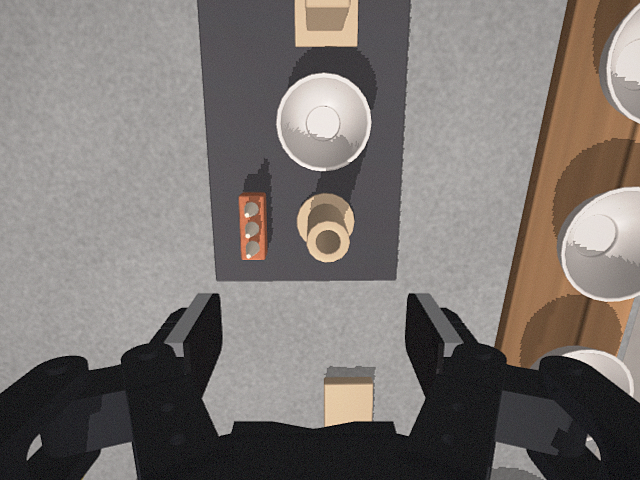

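View pics/s16.png

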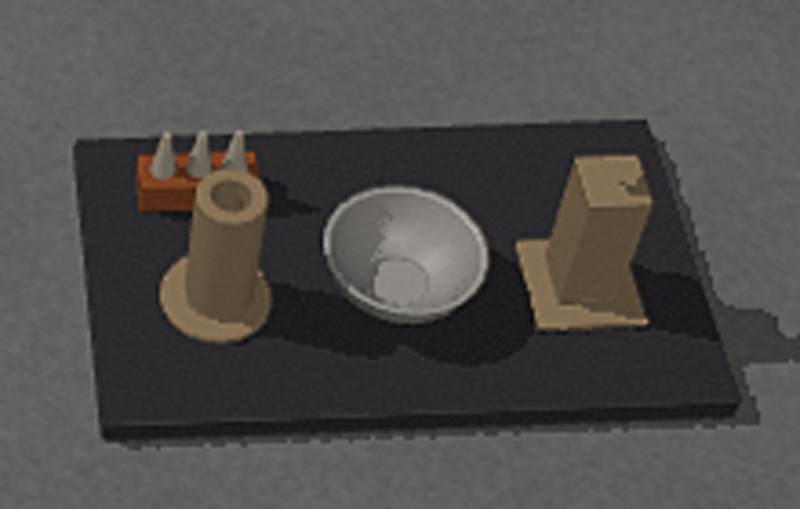

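Both posts stand upright on their tiles and the dish is untouched. Next, the bar.

servo_tool(deltas=[[[75, 11, -57, -10, 0.08], [75, 22, -114, -20, 0.08], [75, 34, -172, -30, 0.08], [75, 46, -230, -40, 0.08], [75, 58, -288, -50, 0.08]]])

```text
time: 24.48
tool_pos: [0.6336, -0.1674, 0.2296]
tool_rot: [-0.001, 0.673, 0.739, -0.0]
contact_force: [0.6, 1.0, 0.6]
gripper_width: 0.877
```

servo_tool(deltas=[[[75, 12, -55, -20, 0], [75, 12, -55, -80, 0], [75, 12, -55, -140, 0], [75, 12, -55, -150, 0], [75, 12, -55, -150, 0]]])

```text
time: 25.1
tool_pos: [0.6456, -0.2213, 0.0812]
tool_rot: [-0.0, 0.673, 0.739, -0.0]
contact_force: [0.2, -0.6, 0.5]
gripper_width: 0.881
```

```bash
python3 snap.py w17
```

```text
[ 645.6 -221.3   81.2] 5.323443459791838 25.1
```

View pics/w17.png

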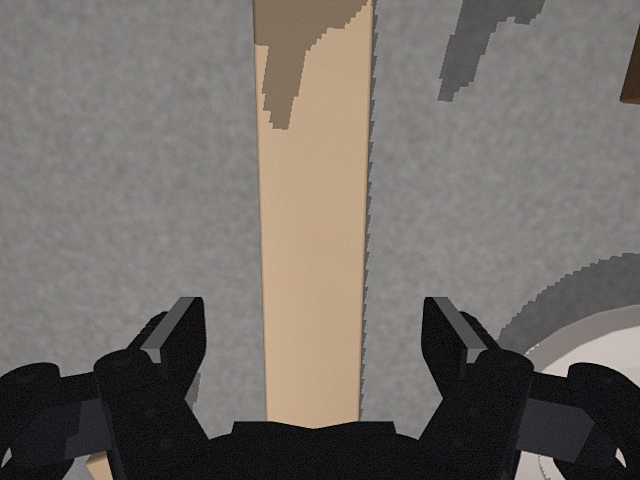

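servo_tool(deltas=[[[68, 0, -2, -30, 0], [68, 0, -2, -50, 0], [68, 0, -2, -58, 0], [68, 0, -2, -58, 0]]])

```text
time: 25.65
tool_pos: [0.6453, -0.2242, 0.0233]
tool_rot: [-0.0, 0.674, 0.739, 0.0]
contact_force: [-0.2, -0.3, 0.3]
gripper_width: 0.795
```

servo_tool(deltas=[[[66, 0, 0, -3, 0], [66, 0, 0, -6, 0], [66, 0, 0, -6, 0]]])

```text
time: 26.02
tool_pos: [0.6451, -0.2243, 0.0171]
tool_rot: [-0.0, 0.674, 0.739, -0.0]
contact_force: [-0.0, 0.1, 0.1]
gripper_width: 0.774
```

```bash
python3 snap.py w18
```

```text
[ 645.1 -224.3   17.1] 5.254143163626089 26.025
```

View pics/w18.png

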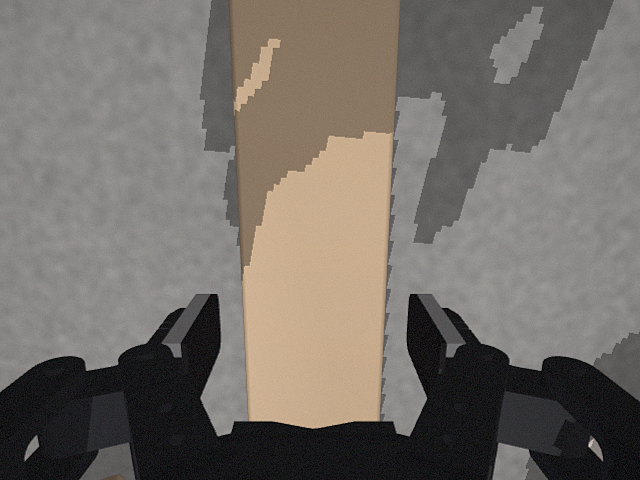

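servo_tool(deltas=[[[66, 0, 0, -3, 0], [66, 0, 0, -5, 0], [66, 0, 0, -5, 0]]])

```text
time: 26.45
tool_pos: [0.645, -0.2242, 0.0118]
tool_rot: [-0.0, 0.674, 0.739, -0.0]
contact_force: [0.0, 0.8, 0.3]
gripper_width: 0.771
```

servo_tool(deltas=[[[64, 0, 0, -2, 0], [64, 0, 0, -4, 0], [64, 0, 0, -4, 0]]])

```text
time: 26.82
tool_pos: [0.645, -0.2242, 0.0078]
tool_rot: [-0.0, 0.674, 0.739, -0.0]
contact_force: [-0.7, -0.6, -0.1]
gripper_width: 0.75
```

servo_tool(deltas=[[[64, 0, 0, -1.5, 0], [64, 0, 0, -3, 0], [64, 0, 0, -3, 0]]])

```text
time: 27.2
tool_pos: [0.645, -0.2242, 0.0049]
tool_rot: [-0.0, 0.674, 0.739, -0.0]
contact_force: [0.2, 0.2, 0.3]
gripper_width: 0.749
```

Still no contact. Closing here.

servo_tool(deltas=[[[50, 0, 0, 0, 0], [40, 0, 0, 0, 0], [40, 0, 0, 0, 0], [40, 0, 0, 0, 0]]])

```text
time: 27.7
tool_pos: [0.646, -0.225, 0.0075]
tool_rot: [0.001, 0.674, 0.739, -0.0]
contact_force: [-2.9, 0.3, 8.6]
gripper_width: 0.471
```

servo_tool(deltas=[[[40, 0, 0, 5, 0], [40, 0, 0, 20, 0], [40, 0, 0, 40, 0], [40, 0, 0, 40, 0]]])

```text
time: 28.2
tool_pos: [0.6473, -0.2252, 0.0488]
tool_rot: [0.003, 0.674, 0.739, 0.001]
contact_force: [-0.2, -0.3, 0.7]
gripper_width: 0.466
```

```bash
python3 snap.py w19; python3 - <<'E'
from h import *
s=state();f=grab_frame("scene")[:,:,::-1]
cv2.imwrite("pics/s19.png",cv2.resize(f[200:340,140:340],(800,560),interpolation=2))
E
```

```text
[ 647.3 -225.2   48.8] 5.257597269263107 28.2
```

View pics/w19.png

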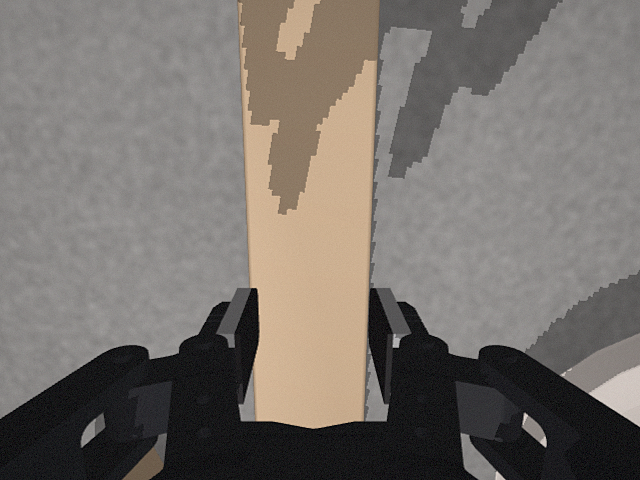

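View pics/s19.png

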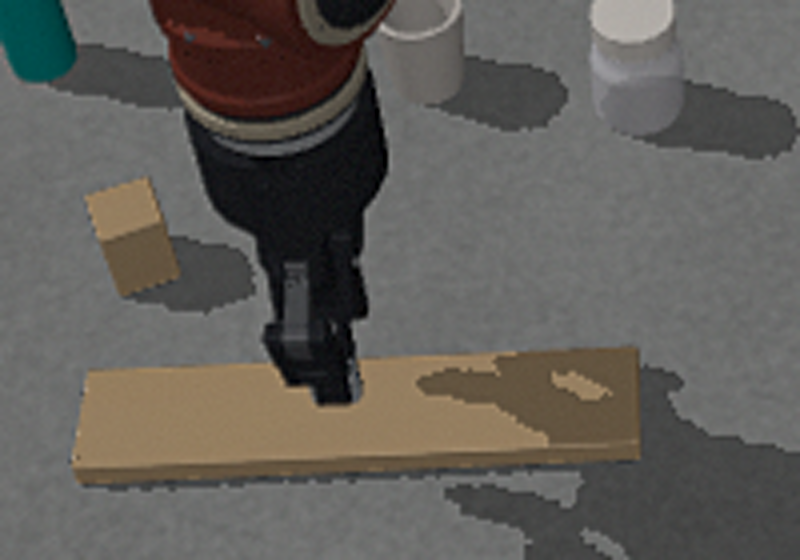

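The jaws closed over the bar's top and it stayed put. From this and the cone grip, the fingertips evidently sit near the TCP when shut and about 10 mm behind it at 60 mm opening. So I need to go roughly 11 mm lower, feeling for the table.

servo_tool(deltas=[[[68, 0, 0, 0, 0], [68, 0, 0, 0, 0], [68, 0, 0, -20, 0], [68, 0, 0, -38, 0], [68, 0, 0, -38, 0]]])

```text
time: 28.92
tool_pos: [0.6427, -0.2231, 0.0031]
tool_rot: [-0.003, 0.674, 0.739, -0.001]
contact_force: [-0.8, 0.0, 0.3]
gripper_width: 0.798
```

servo_tool(deltas=[[[68, 0, 0, -4, 0], [68, 0, 0, -7, 0], [68, 0, 0, -7, 0]]])

```text
time: 29.3
tool_pos: [0.6453, -0.2243, 0.0003]
tool_rot: [0.0, 0.674, 0.739, 0.0]
contact_force: [-0.3, 0.4, 2.0]
gripper_width: 0.8
```

servo_tool(deltas=[[[66, 0, 0, -2, 0], [66, 0, 0, -4, 0], [66, 0, 0, -4, 0]]])

```text
time: 29.68
tool_pos: [0.645, -0.2242, -0.0041]
tool_rot: [-0.0, 0.674, 0.739, -0.0]
contact_force: [0.2, 0.5, -0.7]
gripper_width: 0.775
```

```bash
python3 snap.py w20; python3 - <<'E'
from h import *
f=grab_frame("scene")[:,:,::-1]
cv2.imwrite("pics/s20.png",cv2.resize(f[220:340,160:320],(800,600),interpolation=2))
E
```

```text
[ 645.  -224.2   -4.1] 5.2541559888859775 29.675
```

View pics/w20.png

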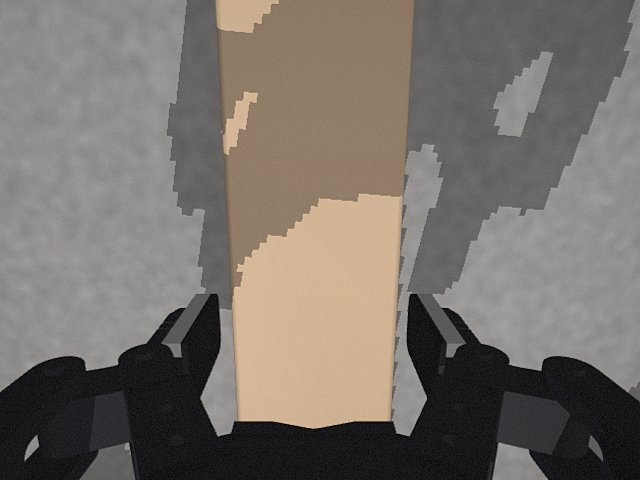

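View pics/s20.png

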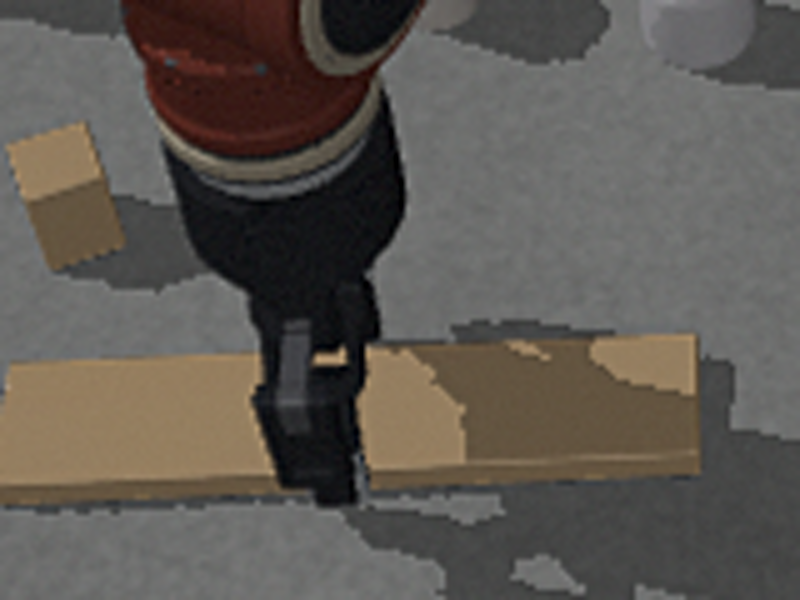

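servo_tool(deltas=[[[62, 0, 0, -1.5, 0], [62, 0, 0, -3, 0], [62, 0, 0, -3, 0]]])

```text
time: 30.15
tool_pos: [0.645, -0.2242, -0.0072]
tool_rot: [-0.0, 0.674, 0.739, -0.0]
contact_force: [0.4, 0.0, -0.4]
gripper_width: 0.72
```

servo_tool(deltas=[[[50, 0, 0, 0, 0], [45, 0, 0, 0, 0], [45, 0, 0, 0, 0], [45, 0, 0, 0, 0]]])

```text
time: 30.65
tool_pos: [0.6455, -0.2244, -0.0065]
tool_rot: [0.0, 0.674, 0.739, 0.0]
contact_force: [1.4, 0.5, 2.3]
gripper_width: 0.636
```

servo_tool(deltas=[[[45, 0, 0, 5, 0], [45, 0, 0, 20, 0], [45, 0, 0, 50, 0], [45, 0, 0, 80, 0], [45, 0, 0, 80, 0]]])

```text
time: 31.28
tool_pos: [0.6474, -0.2253, 0.0772]
tool_rot: [0.003, 0.674, 0.739, 0.001]
contact_force: [0.3, 0.4, -4.3]
gripper_width: 0.638
```

```bash
python3 snap.py w21; python3 - <<'E'
from h import *
f=grab_frame("scene")[:,:,::-1]
cv2.imwrite("pics/s21.png",cv2.resize(f[200:340,140:340],(800,560),interpolation=2))
E
```

```text
[ 647.4 -225.3   77.2] 5.255516710493486 31.275
```

View pics/w21.png

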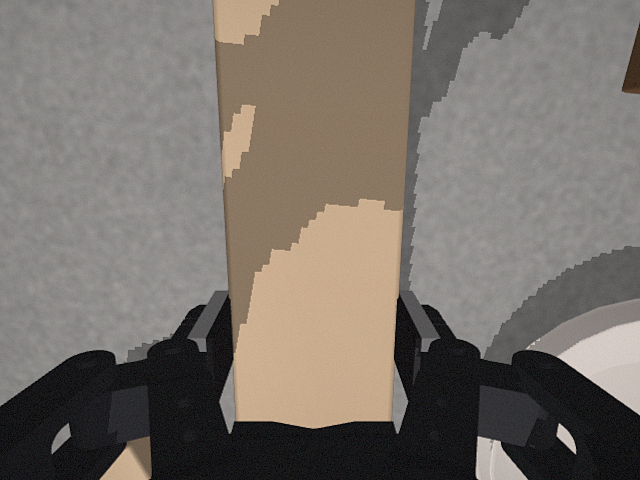

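View pics/s21.png

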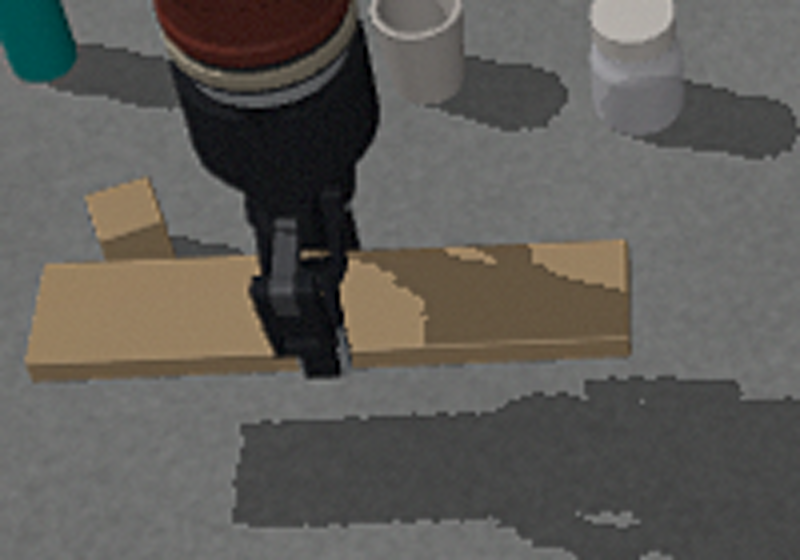

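```bash
python3 - <<'E'
from h import *
s=state();c=calibration("scene");print(s["tool_pos"])
P=np.array([plane(c,(140+a/4,200+b/4),s["tool_pos"][2]+.0215)[:2] for a,b in[(45,264),(626,240),(630,342),(27,362)]])*1000
print(P.round(1),P.mean(0).round(1));d=(P[1]+P[2]-P[0]-P[3])/2;print(np.linalg.norm(d),np.degrees(np.arctan2(d[1],d[0])))
E
```

```text
[ 0.64469623 -0.22407612  0.07262861]
[[ 628.7 -355.1]
 [ 605.7  -97. ]
 [ 662.2  -90.7]
 [ 682.4 -349.6]] [ 644.8 -223.1]
259.3696166526573 94.77742933783891
```

servo_tool(deltas=[[[45, 0, 0, 30, 0], [45, -3, 20, 75, 0], [45, -10, 65, 90, 0], [45, -18, 120, 90, 0], [45, -26, 175, 90, 0]]])

```text
time: 32.0
tool_pos: [0.6176, -0.0476, 0.1608]
tool_rot: [-0.002, 0.674, 0.739, -0.001]
contact_force: [1.1, 0.9, -5.0]
gripper_width: 0.634
```

servo_tool(deltas=[[[45, -8, 55, 0, 0], [45, -16, 110, 0, 0], [45, -24, 165, 0, -0.08], [45, -32, 210, 0, -0.08], [45, -35.5, 232, 0, -0.08]]])

```text
time: 32.62
tool_pos: [0.5817, 0.1846, 0.1605]
tool_rot: [-0.001, 0.676, 0.737, -0.002]
contact_force: [-0.3, 0.3, -3.8]
gripper_width: 0.632
```

servo_tool(deltas=[[[45, 0, 0, 0, 0], [45, 0, 3, -15, 0], [45, 0, 3, -30, 0], [45, 0, 3, -30, 0]]])

```text
time: 33.12
tool_pos: [0.582, 0.1844, 0.1298]
tool_rot: [-0.002, 0.678, 0.735, -0.002]
contact_force: [-1.2, 0.4, -4.7]
gripper_width: 0.635
```

```bash
python3 snap.py w22; python3 - <<'E'
from h import *
f=grab_frame("scene")[:,:,::-1]
cv2.imwrite("pics/s22.png",cv2.resize(f[160:340,340:560],(733,600),interpolation=2))
E
```

```text
[582.  184.4 129.8] 4.708552857573461 33.125
```

View pics/w22.png

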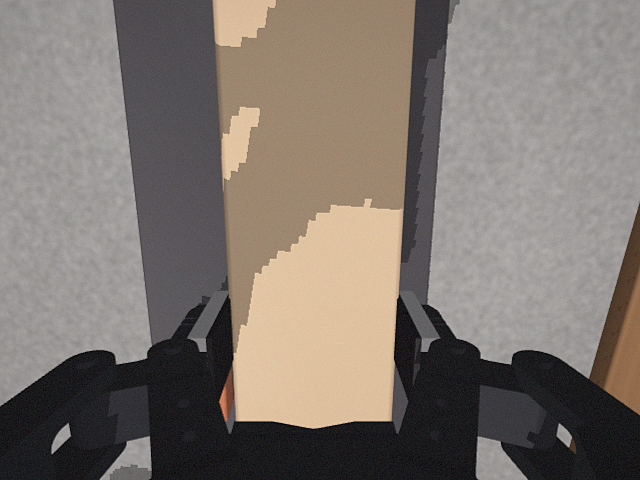

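View pics/s22.png

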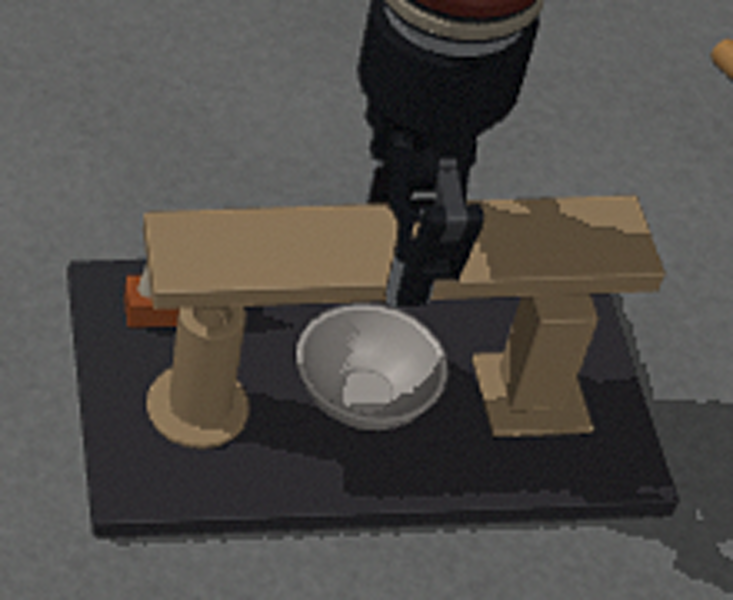

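servo_tool(deltas=[[[45, 1, 1, -10, 0], [45, 1, 1, -20, 0], [45, 1, 1, -27, 0], [45, 1, 1, -30, 0], [45, 1, 1, -30, 0]]])

```text
time: 33.85
tool_pos: [0.5845, 0.1867, 0.1028]
tool_rot: [-0.0, 0.677, 0.736, -0.0]
contact_force: [0.0, -0.5, -5.2]
gripper_width: 0.633
```

servo_tool(deltas=[[[45, 0, 0, -1.5, 0], [45, 0, 0, -1.5, 0]]])

```text
time: 34.1
tool_pos: [0.5848, 0.1868, 0.1019]
tool_rot: [0.0, 0.677, 0.736, 0.0]
contact_force: [0.1, 0.2, -4.1]
gripper_width: 0.639
```

servo_tool(deltas=[[[45, -1, 0, -2, 0], [45, -1, 0, -4, 0], [45, -1, 0, -4, 0]]])

```text
time: 34.48
tool_pos: [0.5834, 0.1867, 0.0973]
tool_rot: [-0.0, 0.677, 0.736, -0.0]
contact_force: [-0.5, 0.3, -4.3]
gripper_width: 0.633
```

servo_tool(deltas=[[[45, 0, 0, -1.5, 0], [45, 0, 0, -1.5, 0]]])

```text
time: 34.72
tool_pos: [0.5836, 0.1867, 0.096]
tool_rot: [-0.0, 0.677, 0.736, -0.0]
contact_force: [0.7, 1.1, -4.1]
gripper_width: 0.638
```

servo_tool(deltas=[[[45, 0, 0, -1, 0], [45, 0, 0, -1, 0]]])

```text
time: 34.98
tool_pos: [0.5836, 0.1867, 0.095]
tool_rot: [-0.0, 0.677, 0.736, -0.0]
contact_force: [-0.3, 0.3, -5.1]
gripper_width: 0.636
```

servo_tool(deltas=[[[45, 0, 0, -1, 0], [45, 0, 0, -1, 0]]])

```text
time: 35.22
tool_pos: [0.5839, 0.1868, 0.0945]
tool_rot: [0.0, 0.677, 0.736, 0.0]
contact_force: [-0.3, -0.6, -1.8]
gripper_width: 0.636
```

servo_tool(deltas=[[[45, 0, 0, -0.7, 0], [45, 0, 0, -0.7, 0]]])

```text
time: 35.48
tool_pos: [0.584, 0.1868, 0.0945]
tool_rot: [0.0, 0.677, 0.736, 0.0]
contact_force: [-2.5, -1.0, 2.9]
gripper_width: 0.636
```

The bar is resting on both posts. Releasing.

servo_tool(deltas=[[[58, 0, 0, 0, 0], [64, 0, 0, 0, 0], [72, 0, 0, 0, 0], [72, 0, 0, 0, 0]]])

```text
time: 35.98
tool_pos: [0.5838, 0.1868, 0.0934]
tool_rot: [0.0, 0.677, 0.736, 0.0]
contact_force: [-0.1, -0.4, 0.0]
gripper_width: 0.842
```

servo_tool(deltas=[[[72, 0, 0, 20, 0], [72, 0, 0, 60, 0], [72, 0, 0, 110, 0], [72, 0, -50, 150, 0], [72, 0, -100, 170, 0]]])

```text
time: 36.6
tool_pos: [0.5849, 0.0862, 0.2689]
tool_rot: [0.003, 0.676, 0.737, 0.002]
contact_force: [0.7, 0.2, 0.3]
gripper_width: 0.844
```

servo_tool(deltas=[[[60, 0, -60, 0, 0], [60, 0, -60, 0, 0]]])

```text
time: 36.85
tool_pos: [0.5841, 0.0233, 0.2658]
tool_rot: [0.001, 0.679, 0.734, 0.001]
contact_force: [0.8, 0.5, -0.1]
gripper_width: 0.704
```

```bash
python3 snap.py w23; python3 - <<'E'
from h import *
f=grab_frame("scene")[:,:,::-1]
cv2.imwrite("pics/s23.png",cv2.resize(f[160:340,340:560],(733,600),interpolation=2))
import pickle
t=cv2.imread("pics/w23.png");c,_=pickle.load(open("w23.pkl","rb"))
print(quad(c,roi(t,[8,45,165],[25,140,255],200,0,480,285),.116))
E
```

```text
[584.1  23.3 265.8] 4.586398823306833 36.85
(array([590.6, 112.6]), array([ 55.3, 108. ]), 94.8)
```

View pics/w23.png

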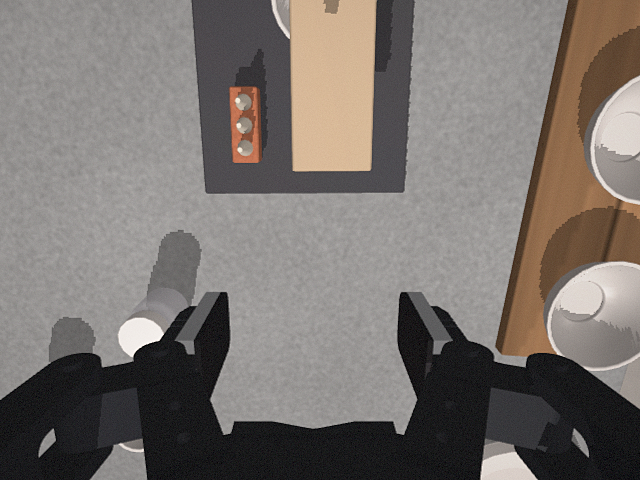

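View pics/s23.png

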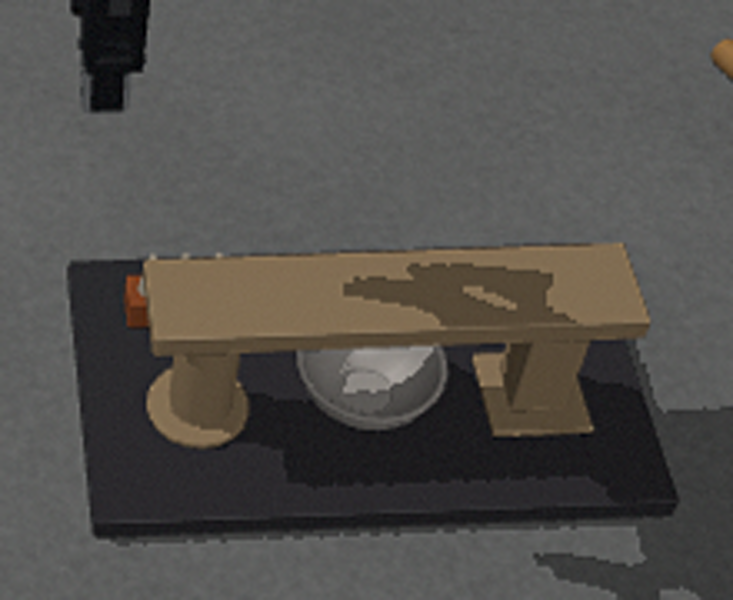

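The bar lies level on both posts, aligned at 94.8° and centred within about 2 mm. Now the white cup.

servo_tool(deltas=[[[62, -30, -48, 0, 0], [62, -62, -98, 0, 0], [62, -94, -148, 0, 0], [62, -126, -198, -20, 0], [62, -155, -245, -60, 0]]])

```text
time: 37.58
tool_pos: [0.4318, -0.2151, 0.2087]
tool_rot: [0.003, 0.676, 0.737, 0.0]
contact_force: [0.3, -0.9, -0.6]
gripper_width: 0.725
```

servo_tool(deltas=[[[62, -4, -5, -40, 0], [62, -4, -5, -50, 0], [62, -4, -5, -50, 0]]])

```text
time: 37.95
tool_pos: [0.4278, -0.2181, 0.1571]
tool_rot: [-0.0, 0.676, 0.737, 0.0]
contact_force: [0.4, -0.5, 0.2]
gripper_width: 0.726
```

```bash
python3 snap.py w24; python3 - <<'E'
from h import *
import pickle
t=cv2.imread("pics/w24.png");c,_=pickle.load(open("w24.pkl","rb"))
h=cv2.cvtColor(t,cv2.COLOR_BGR2HSV);m=cv2.inRange(h,np.array([0,0,185]),np.array([179,60,255]));z=m*0;z[150:400,230:400]=m[150:400,230:400]
print("cup",circ(c,z,.056))
E
```

```text
[ 427.8 -218.1  157.1] 4.895330625481585 37.95
cup (array([ 424.9, -223.3]), 47.2)
```

View pics/w24.png

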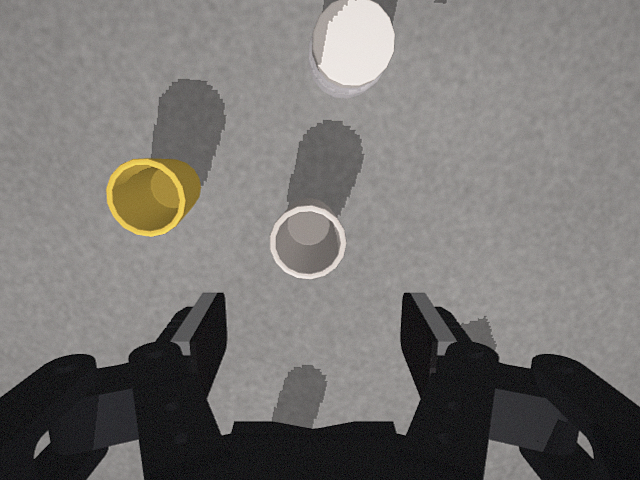

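servo_tool(deltas=[[[62, -3, -5, -20, 0], [62, -3, -5, -70, 0], [62, -3, -5, -110, 0], [62, -3, -5, -130, 0], [62, -3, -5, -130, 0]]])

```text
time: 38.62
tool_pos: [0.4248, -0.2236, 0.027]
tool_rot: [-0.0, 0.676, 0.736, 0.0]
contact_force: [0.5, -0.4, -0.4]
gripper_width: 0.726
```

```bash
python3 snap.py w25
```

```text
[ 424.8 -223.6   27. ] 4.852429950763698 38.625
```

View pics/w25.png

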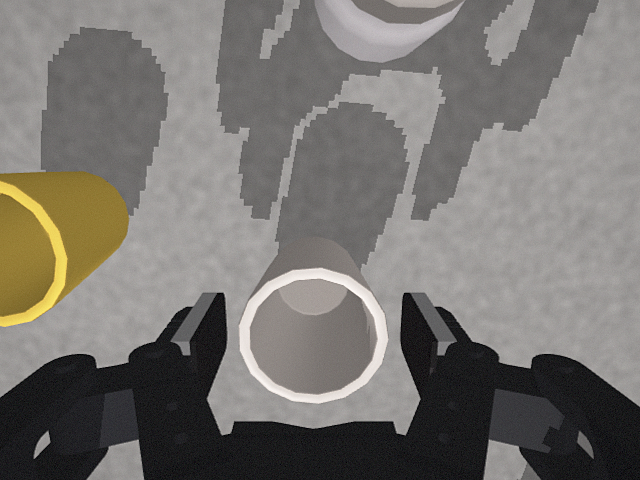

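servo_tool(deltas=[[[62, 0, 0, -8, 0], [62, 0, 0, -14, 0], [62, 0, 0, -14, 0]]])

```text
time: 39.05
tool_pos: [0.424, -0.2241, 0.0127]
tool_rot: [-0.0, 0.677, 0.736, -0.0]
contact_force: [0.2, 0.4, -0.2]
gripper_width: 0.724
```

servo_tool(deltas=[[[50, 0, 0, 0, 0], [36, 0, 0, 0, 0], [36, 0, 0, 0, 0], [36, 0, 0, 0, 0]]])

```text
time: 39.55
tool_pos: [0.4246, -0.2246, 0.0134]
tool_rot: [0.0, 0.677, 0.736, 0.0]
contact_force: [-0.5, 0.3, 4.5]
gripper_width: 0.531
```

servo_tool(deltas=[[[36, 0, 0, 5, 0], [36, 0, 0, 25, 0], [36, 0, 0, 65, 0], [36, 0, 0, 110, 0], [36, 0, 0, 110, 0]]])

```text
time: 40.17
tool_pos: [0.4264, -0.2259, 0.1271]
tool_rot: [0.004, 0.677, 0.736, 0.0]
contact_force: [0.2, -0.4, -0.4]
gripper_width: 0.53
```

```bash
python3 snap.py w26; python3 - <<'E'
from h import *
s=state();f=grab_frame("scene")[:,:,::-1];c=calibration("scene");u,v=proj(c,s["tool_pos"]).astype(int)
cv2.imwrite("pics/s26.png",cv2.resize(f[v-60:v+60,u-70:u+70],(700,600),interpolation=2))
E
```

```text
[ 426.4 -225.9  127.1] 4.775120612730827 40.175
```

View pics/w26.png

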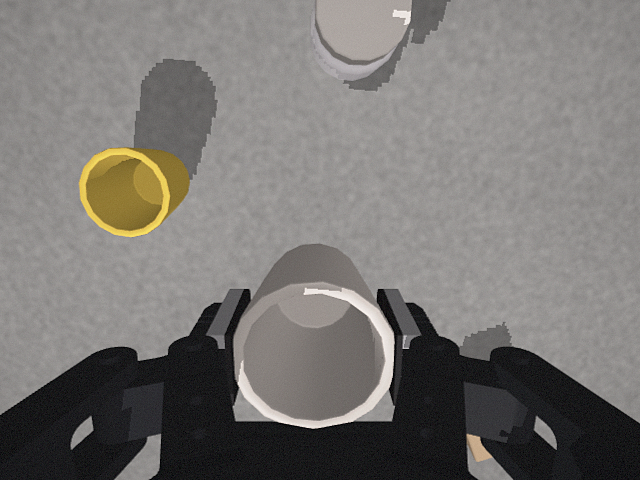

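View pics/s26.png

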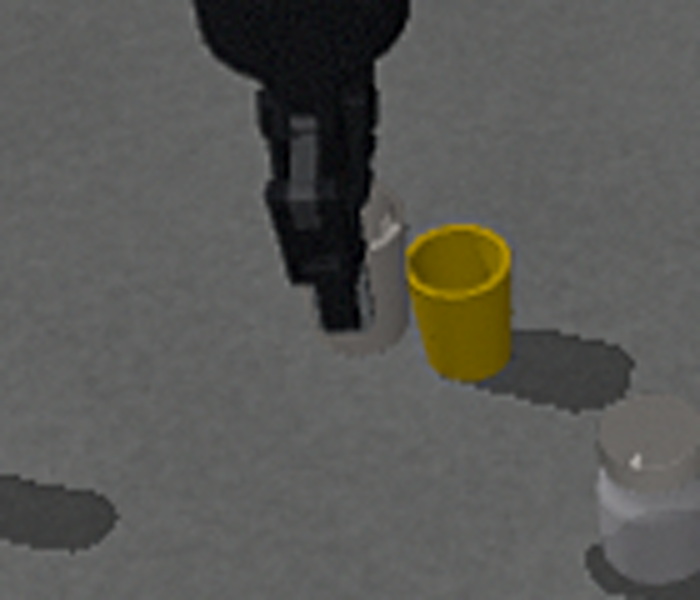

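servo_tool(deltas=[[[36, 0, 0, 30, 0], [36, 5, 20, 65, 0], [36, 18, 65, 67, 0], [36, 33, 115, 67, 0], [36, 49, 167, 67, 0]]])

```text
time: 40.9
tool_pos: [0.4721, -0.0556, 0.1872]
tool_rot: [-0.002, 0.677, 0.736, -0.001]
contact_force: [1.1, -0.4, -1.8]
gripper_width: 0.526
```

servo_tool(deltas=[[[36, 16, 53, 0, 0], [36, 32, 106, 0, 0], [36, 48, 159, 0, 0], [36, 64, 212, 0, 0], [36, 80, 265, 0, 0]]])

```text
time: 41.52
tool_pos: [0.552, 0.2093, 0.1866]
tool_rot: [-0.001, 0.677, 0.736, -0.002]
contact_force: [0.9, -0.9, -1.1]
gripper_width: 0.526
```

servo_tool(deltas=[[[36, 12, 40, 0, 0], [36, 22, 71, 0, 0], [36, 22, 71, -15, 0], [36, 22, 71, -30, 0], [36, 22, 71, -30, 0]]])

```text
time: 42.15
tool_pos: [0.573, 0.277, 0.1559]
tool_rot: [-0.001, 0.677, 0.736, -0.003]
contact_force: [0.5, -0.2, -1.0]
gripper_width: 0.525
```

```bash
python3 snap.py w27; python3 - <<'E'
from h import *
f=grab_frame("scene")[:,:,::-1]
cv2.imwrite("pics/s27.png",cv2.resize(f[160:340,360:580],(733,600),interpolation=2))
E
```

```text
[573.  277.  155.9] 4.703823192797204 42.15
```

View pics/w27.png

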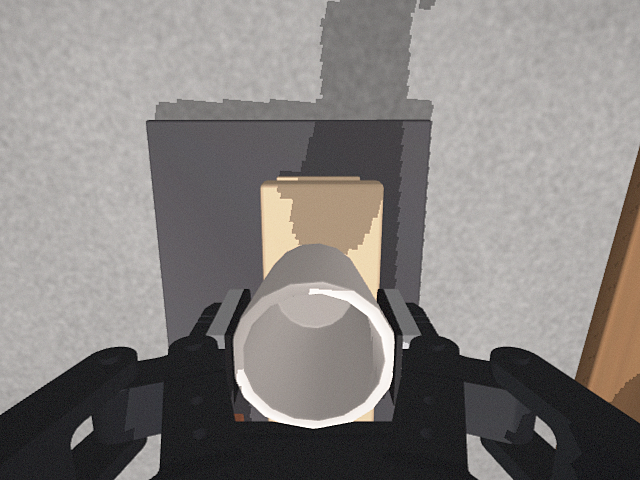

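View pics/s27.png

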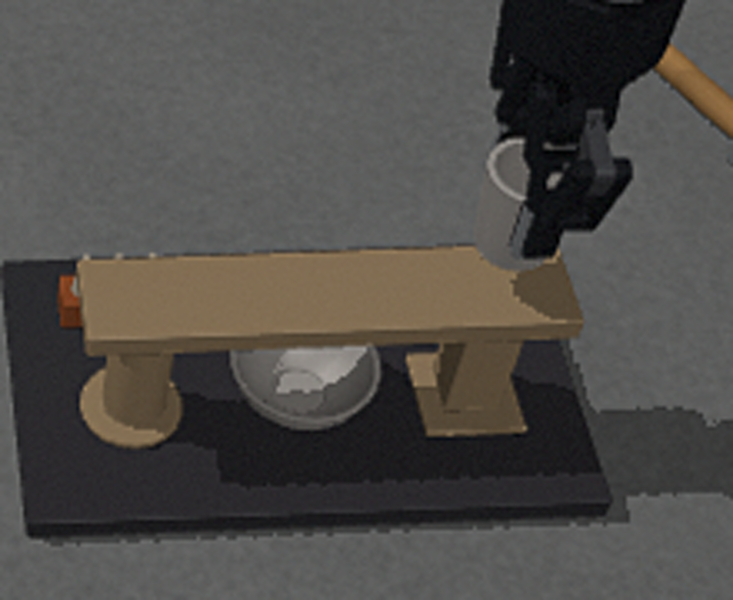

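servo_tool(deltas=[[[36, 0, 0, -10, 0], [36, 0, 0, -18, 0], [36, 0, 0, -22, 0], [36, 0, 0, -22, 0]]])

```text
time: 42.75
tool_pos: [0.5748, 0.2787, 0.1372]
tool_rot: [-0.0, 0.677, 0.736, -0.0]
contact_force: [-0.2, 0.3, -0.2]
gripper_width: 0.531
```

servo_tool(deltas=[[[36, 0.5, 1, -3, 0], [36, 0.5, 1, -6, 0], [36, 0.5, 1, -6, 0]]])

```text
time: 43.12
tool_pos: [0.5755, 0.2797, 0.1315]
tool_rot: [-0.0, 0.677, 0.736, -0.0]
contact_force: [0.4, -0.7, -1.4]
gripper_width: 0.53
```

servo_tool(deltas=[[[36, 0, 0, -1.2, 0], [36, 0, 0, -1.2, 0]]])

```text
time: 43.38
tool_pos: [0.5756, 0.2798, 0.1306]
tool_rot: [-0.0, 0.677, 0.736, -0.0]
contact_force: [1.1, -0.1, -0.5]
gripper_width: 0.529
```

servo_tool(deltas=[[[36, 0, 0, -0.8, 0], [36, 0, 0, -0.8, 0]]])

```text
time: 43.62
tool_pos: [0.5756, 0.2797, 0.1298]
tool_rot: [-0.0, 0.677, 0.736, -0.0]
contact_force: [-0.0, 0.4, -1.3]
gripper_width: 0.529
```

servo_tool(deltas=[[[36, 0, 0, -0.8, 0], [36, 0, 0, -0.8, 0]]])

```text
time: 43.88
tool_pos: [0.5758, 0.2799, 0.1295]
tool_rot: [0.0, 0.677, 0.736, 0.0]
contact_force: [-1.1, -0.5, 2.4]
gripper_width: 0.529
```

servo_tool(deltas=[[[36, 0, 0, -0.6, 0], [36, 0, 0, -0.6, 0]]])

```text
time: 44.12
tool_pos: [0.5759, 0.2799, 0.1295]
tool_rot: [0.0, 0.677, 0.736, 0.0]
contact_force: [-2.2, 0.0, 4.9]
gripper_width: 0.53
```

The cup has touched down on the bar. Release slowly, go straight up, then back away for a view.

servo_tool(deltas=[[[48, 0, 0, 0, 0], [54, 0, 0, 0, 0], [64, 0, 0, 0, 0], [64, 0, 0, 0, 0]]])

```text
time: 44.62
tool_pos: [0.5756, 0.2797, 0.1281]
tool_rot: [-0.0, 0.677, 0.736, -0.0]
contact_force: [0.2, 0.7, -0.4]
gripper_width: 0.748
```

servo_tool(deltas=[[[64, 0, 0, 20, 0], [64, 0, 0, 60, 0], [64, 0, 0, 110, 0], [64, -20, -40, 140, 0], [64, -40, -90, 150, 0]]])

```text
time: 45.25
tool_pos: [0.5366, 0.1897, 0.2838]
tool_rot: [0.002, 0.676, 0.737, 0.003]
contact_force: [1.0, -0.2, 1.0]
gripper_width: 0.747
```

servo_tool(deltas=[[[64, 0, -60, 30, 0], [64, -20, -110, 50, 0], [64, -20, -110, 50, 0]]])

```text
time: 45.62
tool_pos: [0.5162, 0.0771, 0.3335]
tool_rot: [0.003, 0.679, 0.734, 0.002]
contact_force: [1.1, 0.5, -0.3]
gripper_width: 0.748
```

```bash
python3 snap.py w28; python3 - <<'E'
from h import *
f=grab_frame("scene")[:,:,::-1]
cv2.imwrite("pics/s28.png",cv2.resize(f[180:340,340:560],(800,582),interpolation=2))
cv2.imwrite("pics/t28.png",grab_frame("top")[:,:,::-1])
E
```

```text
[516.2  77.1 333.5] 4.612260039311286 45.625
```

View pics/w28.png

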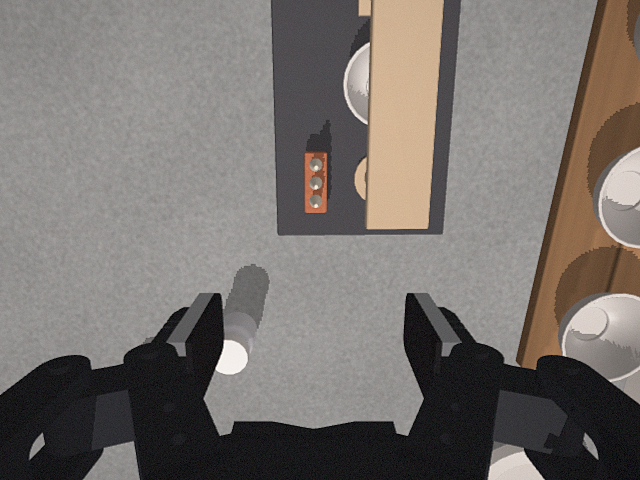

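View pics/s28.png

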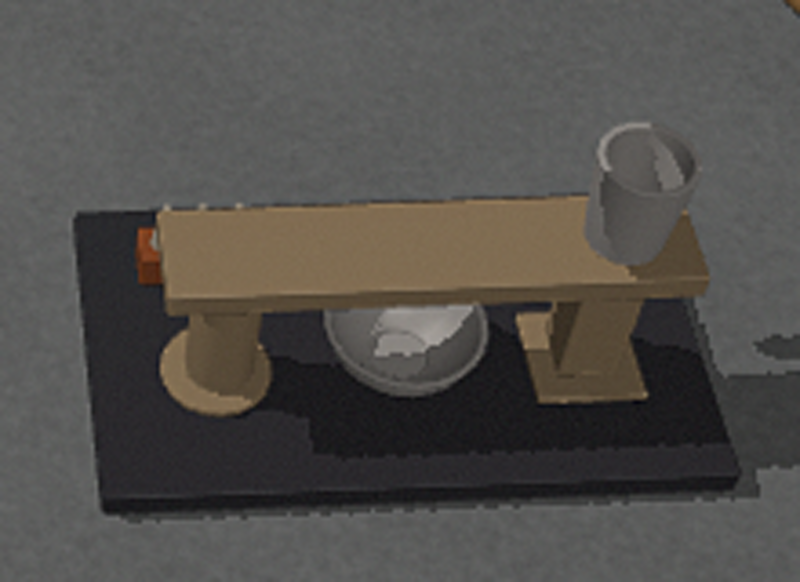

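View pics/t28.png

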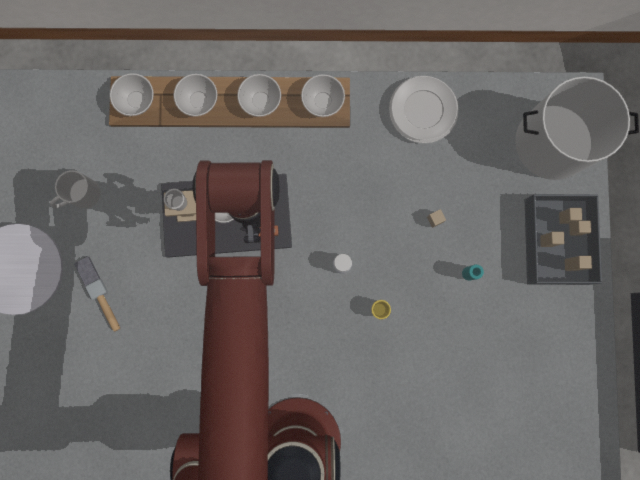

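Everything stands. Last numeric checks on the cone stand (wrist view), the cup (top and scene views) and the dish.

```bash
python3 - <<'E'
from h import *
import pickle
t=cv2.imread("pics/w28.png");c,_=pickle.load(open("w28.pkl","rb"))
R=lambda:np.array([[.9965,.0837],[-.0837,.9965]])
q=quad(c,roi(t,[0,110,60],[12,255,255],290,130,340,230),.038);print("cone",q,"in round tile frame",R()@(q[0]-[591.2,91.3]))
b=quad(c,roi(t,[8,45,165],[25,140,255],364,0,460,240),.116);print("bar part",b,R()@(b[0]-[563.5,184.8]))
ct=calibration("top")
t=cv2.imread("pics/t28.png");print("cup top",plane(ct,(175,200),.172)[:2],proj(ct,[.5753,.2808,.172]))
cs=calibration("scene");print("cup rim in s28 crop: expect",(proj(cs,[.5753,.2808,.172])-[340,180])*800/220)
# dish: bowl visible left edge now vs before, scene view difference
a=cv2.imread("pics/scene0.png").astype(int);f=grab_frame("scene")[:,:,::-1].astype(int)
d=np.abs(a-f).sum(2);print("dish lower rim diff",d[278:291,435:470].mean())
E
```

```text
cone (array([520.2,  84.2]), array([23.2, 64.6]), 95.0) in round tile frame [-71.34577  -1.13245]
bar part (array([587.5, 150.7]), array([ 55.1, 184.2]), 94.8) [ 21.06183 -35.98945]
cup top [0.57115347 0.27897983] [174.24992457 198.2076181 ]
cup rim in s28 crop: expect [646.30500857 157.20932292]
dish lower rim diff 84.4043956043956
```

```bash
python3 -c "
from plant import *
print(abs(state()['joint_vel']).max(),state()['time']);print(job_done())"
```

```text
0.015243338961692653 45.825
the job is handed in; nothing more can be done
None
```

I built the second tier and handed the job in at 45.8 s of the 136 s allowed; `job_done` gives no verdict. Every judged position I measured is within its limit.

**Last checks:**

| Part | Result | Limit |
|---|---|---|
| Square post | released within 1 mm of the tile centre (from tool position), upright in the picture | 13 mm |
| Tube post | released within 1 mm of the tile centre (from tool position), upright in the picture | 13 mm |
| Bar | x = +21 mm in the slab frame, 94.8° against the slab's 94.8°, about 2 mm off centre along its length | x 5–35 mm, 0.15 rad, 20 mm along |
| Cup | rim where the scene camera should see it for a cup above the square post, to about 1 px | 16 mm |
| Cone stand | 71 mm in front of the round tile centre, 1 mm sideways, 95.0° | 47–93 mm, 16 mm, 0.25 rad |
| Dish | rim at the same pixels in the views after the posts went on and at the end, never touched | 12 mm |

**What failed or disagreed:**
- **Fingertips:** they sit about at the TCP when shut and roughly 10 mm behind it at 60 mm opening, not 19 mm ahead as the text says. Because of this, the cone stand was gripped by its cones instead of its block, but it was set down upright. The first bar grip closed over the bar's top; I redid it lower.
- **Top camera:** it reads a few mm off the wrist camera. It puts the cup about 4 mm from the square post, against about 1 mm in the scene view.
- **Dish comparison:** a pixel difference against the first picture was useless because the shadows had changed. I relied on the rim position instead.

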